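# Set the length gauge to 6 and square a housing into it

## Robot

A 6-joint arm with a two-finger parallel gripper is mounted at the origin on the work surface. World frame = base frame: x ahead of the robot, y to its left, z up, the work surface at z = 0. Lengths are in m, angles in degrees, forces in N, time in s.
With the tool pointing down it reaches from about 0.4 to 0.825 m from the base axis. Payload 7 kg.
Tool frame: the origin (TCP) lies at the very end of the fingers, on their centre line; the grasp point (between the pads) lies behind it (r.grasp_offset is the z of the grasp point in the tool frame, in m); z points along the fingers, y is the direction in which the jaws open and shut (so a half turn about z gives the same grasp; the last joint's range is limited). The gripper opens to 88 mm and grips with 3 to 60 N. Pads are 19 mm wide; open, the fingers measure 130 mm over their backs; the gripper's body (78 mm by 193 mm) begins 47 mm behind the grasp point.
Start: joints at [-50.3, 20.546, 0.682, 0, -70.136, -16.507], TCP at [0.266, -0.62, 0.19] pointing down, gripper open.
Joint ranges: [-176.03, 176.03], [-82.01, 121.73], [-58.28, 71.71], [-173.87, 95.51], [-174.79, -0.11], [-173.66, 173.66]. Speed limits (degrees/s): [136.94, 136.94, 172.46, 180, 180, 180].

## Interface

Orientations are given as [roll, pitch, yaw] about the fixed x, y, z axes, in that order (R = Rz(yaw) Ry(pitch) Rx(roll)).
In Python, from plant import r gives the robot as it stands. The module is installed in compiled form; this text tells all that it offers.
- The arm moves only by the tool servo_tool, never from a script. Its argument "targets" is a list of rows, each an object of numbers: "dx", "dy", "dz": the shift along the world's x, y, z in cm; "spin": the turn about the world's z in rad; "grip": the opening in per cent of the stroke, from 0 (shut) to 100 (fully open). A call has exactly 10 rows; each row is the pose to reach, as a shift and turn from the pose commanded when the call began; what a row does not reach only later rows make up. A row lasts 1/12 s, in which the tool goes at most 41.7 mm and 7.16 degrees, less where a joint would pass 70% of its speed; a pose out of reach is approached as far as the arm can. A call with a gripper value outside its range is refused whole. The fingers move at their own pace and stop on an object; "squeeze" is the grip in N (left out, the last holds). Time passes only in rows, so rows that repeat a pose let the fingers close, or fill a call up. It gives the time, the measured TCP pose, the force and the opening at its end, in the units of the state.
- r.get_state(): the state, without advancing time (a new reading comes with each control period).
- r.capture(name): name is "side" or "top" or "wrist"; returns the picture (420x560x3 uint8, blue, green, red); there is no depth.
- r.get_calibration(name): a dict with "K" (3x3 intrinsics, pixels), "extrinsics" (4x4, takes a point from camera to world coordinates). Camera axes: x right, y down, z forward; pixel columns grow to the right and rows downward; lengths in m; the calibration is good to about 2 mm. A picture is of the moment at which its call begins: read the wrist's pose just before it. get_calibration takes no time and is no camera call; for the wrist camera it gives the pose at the moment of the call.
- r.close_job(): hands the job in, once; it reports no verdict.
Trained networks look in the newest picture that a camera, given by its name, has taken for a name from the list of things; names that differ only in an ending like _2 or _b are one class to them, and where a whole thing is asked for, a point or a joint stands for the part that bears it (a point fixed in the world has none). Each returns a list of dicts, best first, with "p" (0 to 1); they miss things now and then, are a little off and sometimes report something else, mostly with a low value. They report only what shows in the picture. A call takes as long as a camera call. They do not tell look-alikes from the thing itself.
- r.cut_out(name, camera): "mask" (420x560 bool, what is visible of it) and "extent" ([left, top, right, bottom] in pixels, round what is visible of it).
The state is a dict: "time_s": time; "joints": joint angles; "qd": joint speeds; "joint_torque": joint torques, N m; "tcp_pos": TCP position; "eef_rot": TCP orientation; "contact_force": force on the tool from outside, world axes, zero at the start; "moment": the same for the moment, N m; "gripper_width": finger opening in m.
Only numpy, scipy, OpenCV 4.12 (cv2) and the standard library are available. Lean on these libraries where they do the work, as an engineer would, in place of code of your own. Each camera call takes 0.05 s, during which the arm holds its last target. There are 200 camera calls.

## Task

Throw the lock lever of the length gauge fully over to release it, turn the numbered sleeve to 6, and throw the lever fully back to lock it. Then slide the ribbed aluminium housing along the bench, without lifting it, square into the corner of the gauge: long side flush along the fence, end flush against the stop. Leave the other things on the bench where they are.

Things in the scene. Friction and masses are not known exactly. Their poses are not given: they have to be found in the camera images.
- gauge: Length gauge bolted to the bench. Origin at bench level in the fence's plane, where the stop's face is at number 0; +x runs away from the robot, +y along the fence to the left. The steel fence is 35 mm high, 20 thick, its face at x = 0 looking to -x, from y = -200 to +45 mm. Left of it a grey gearbox, 150 (x) x 140 (y) x 45 mm high, centred at x = -50, y = 130, carries the numbered sleeve.
- sleeve_axis (a point): Centre of the numbered sleeve's top, 64 mm above the bench, at x = -50, y = 130 mm in the gauge's frame. The sleeve is an aluminium disc, 130 mm diameter, 18 thick, axis upright, with black numerals 0 to 8 on top, 30 degrees apart. The number set is the one at the black index block on the gearbox at the sleeve's -x side (the robot's side).
- sleeve_peg (a point): Middle of the upright steel peg that turns the sleeve: 16 mm diameter, 40 high (64 to 104 mm above the bench), 46 mm from the axis. Seen from the axis, in the gauge's frame, it stands at 120 degrees minus 30 degrees times the number (from +x, counterclockwise from above).
- sleeve (a joint): Angle of the sleeve in rad: 0 at number 0, growing clockwise seen from above, 0.5236 a number, so 6 is 3.1416; it ends at 8. It clicks into a detent at every number, needs some 4 to 7 N at the peg, and cannot be turned while the lock lever is locked.
- lock (a joint): Lock lever angle in rad: 0 = locked, leaning to the gauge's -x (towards the robot); 1.0 = fully released, leaning to +x. It stands left of the gearbox, swings about a pivot along the gauge's y, 22 mm above the bench, at x = -15, y = 235 mm in the gauge's frame, and stays where it is left.
- lock_tip (a point): Centre of the black ball (26 mm diameter) at the top of the lock lever, 90 mm from its pivot, about 101 mm above the bench at either end of its swing; the lever below it is a 10 mm rod. Its block is 70 (x) x 50 (y) x 25 mm high.
- stop_face (a point): Point at bench level where the plane of the stop's face meets the fence's plane: the corner the housing must fill. Axes as the gauge's. The stop is a steel block 85 mm (x = -89 to -4) by 16 thick (+y of its face) by 35 high, its face looking to -y; turning the sleeve moves it 4 mm to +y a number.
- housing: Ribbed aluminium housing, loose on the bench, 70 mm (x) x 120 mm (y) x 50 mm high, 0.6 kg or so; origin at the centre of its underside, ribs along y on top (solid sides up to 42 mm). It starts to the robot's side of the fence, turned by less than 30 degrees, its +x side towards the fence and +y end towards the stop.
- housing_corner (a point): The housing's bottom corner at its +x, +y, (35, 60, 0) mm from its origin: it must come to the stop_face point.
- crate: Bystander: blue plastic crate, 200 x 150 x 90 mm high, open; origin at the centre of its underside.
- clamp: Bystander: brass pipe clamp, an upright-axis ring of 80 mm diameter, 25 high with a lug; origin at the ring's centre underneath.
- carton: Bystander: cardboard carton, 110 x 150 x 60 mm high; origin at the centre of its underside.
- sleeve_blank: Bystander: short square steel duct, 66 x 78 x 50 mm high, standing on end; origin at the centre of its underside.
Things that resemble listed ones, but are neither listed nor needed, are in the scene too. Of the things like the housing, leave any that is brown or green; of the rest the smaller one is meant.

How it is judged:
By the outcome, as a careful person would: the job done as asked, in the order asked, and still so for the second after the job is handed in, with the robot touching nothing.
It also fails if it takes over 72 s, if anything falls off the work surface, if the arm or the gripper's body presses on something with over 40 N, if the wrist force passes 120 N, or if a joint passes its speed limit or range.

## Working session

There is one attempt and no reset: what is moved stays moved. The work goes in short steps, Python scripts to look and compute and a tool call to move; the robot and the scene stay as the last step left them, time stands still between calls to the robot, and variables do not carry over. Pictures are saved under pics/ and viewed, about 8 in all and at most 12, crops included, and the job is handed in when it is done.

Besides the shell and the picture viewer there is one more tool, called after "Emit:" by a JSON object that holds its "method" and its "body", one argument or row to a line. servo_tool: Moves the arm, as the interface text tells. Its arguments: {"type":"object","properties":{"targets":{"type":"array"},"squeeze":{"type":"number"}},"required":["targets"]}

```bash
mkdir -p pics; cat > h.py <<'E'
import numpy as np, cv2
from plant import r
def cal(n):
    c=r.get_calibration(n); return np.array(c["K"]),np.array(c["extrinsics"])
def ray(n,uv,z,c=None):
    K,E=c or cal(n); d=E[:3,:3]@np.linalg.solve(K,[uv[0],uv[1],1]); o=E[:3,3]
    return o+d*(z-o[2])/d[2]
def proj(n,P,c=None):
    K,E=c or cal(n); p=(np.atleast_2d(P)-E[:3,3])@E[:3,:3]; q=p@K.T; return q[:,:2]/q[:,2:]
E
python3 - <<'E'
from h import *
print(r.get_state(), r.grasp_offset)
ims=[]
for n in("side","top"):
    im=r.capture(n); cv2.imwrite(f"pics/{n}0.png",im); K,E=cal(n); print(n,K.round(1).tolist(),E.round(3).tolist())
    for t in("gauge","sleeve_peg","lock_tip","lock","sleeve","housing","stop_face","crate","clamp","carton","sleeve_blank"):
        try:
            for d in r.cut_out(t,n):
                m=d["mask"]; ys,xs=np.nonzero(m); print(n,t,round(d["p"],2),d["extent"],round(xs.mean()),round(ys.mean()),m.sum())
        except Exception as e: print(t,e)
E
```

```text
{'time_s': 0.0, 'joints': array([-5.03008556e+01,  2.05903884e+01,  6.32634296e-01, -2.02399256e-02,
       -7.01356146e+01, -1.65071977e+01]), 'qd': array([-0.02787164,  0.12182754,  0.0314897 ,  0.0491344 ,  0.0050157 ,
        0.03273598]), 'joint_torque': array([ 1.02642527e-03, -5.82721782e+01,  2.93051291e+01,  6.99727848e+00,
        6.74785028e-03, -1.34798138e-04]), 'tcp_pos': array([ 0.26557422, -0.61995073,  0.18902552]), 'eef_rot': array([ 1.79905073e+02, -8.28942045e-03, -1.56814939e+02]), 'contact_force': array([-0.3955141 , -0.07952245,  0.69156478]), 'moment': array([-0.09372545,  0.0019126 ,  0.00290409]), 'gripper_width': 0.08752773831569514} -0.0188
side [[393.4, 0.0, 277.3], [0.0, 393.4, 208.8], [0.0, 0.0, 1.0]] [[0.993, -0.042, 0.111, 0.422], [-0.117, -0.494, 0.862, -1.302], [0.018, -0.869, -0.495, 0.798], [0.0, 0.0, 0.0, 1.0]]
side gauge 0.68 [247.4, 176.4, 298.8, 262.9] 275 213 1685
side sleeve_peg 0.71 [256.6, 181.8, 286.7, 209.6] 270 199 556
side lock_tip 0.61 [263.8, 176.0, 266.8, 179.4] 267 178 13
side lock_tip 0.18 [264.8, 264.4, 342.7, 325.9] 302 296 4467
[... 1000 characters left out ...]
15 41
top lock 0.57 [204.5, 206.9, 212.4, 222.1] 210 214 52
top sleeve 0.59 [224.2, 195.7, 263.7, 237.0] 242 215 1177
top housing 0.96 [296.0, 212.7, 333.2, 239.6] 315 225 770
top housing 0.79 [346.3, 249.0, 386.1, 307.0] 364 278 1645
top housing 0.69 [254.2, 252.0, 274.3, 294.3] 262 271 731
top housing 0.58 [434.9, 237.5, 442.2, 259.2] 438 246 116
top stop_face 0.63 [264.6, 205.4, 280.2, 232.1] 273 215 203
top crate 0.86 [378.1, 167.7, 430.6, 237.1] 402 204 3120
top clamp 0.57 [205.7, 197.0, 336.3, 238.5] 252 212 2904
top clamp 0.45 [237.6, 142.0, 268.2, 164.0] 254 154 221
top carton 0.95 [90.0, 201.5, 141.3, 236.0] 115 219 1636
top sleeve_blank 0.61 [309.5, 144.0, 337.8, 171.2] 321 158 316
```

```bash
python3 - <<'E'
import cv2
t=cv2.imread("pics/top0.png"); cv2.imwrite("pics/top_a.png",cv2.resize(t[120:330,80:460],None,fx=2.1,fy=2.1,interpolation=cv2.INTER_CUBIC))
t=cv2.imread("pics/side0.png"); cv2.imwrite("pics/side_a.png",cv2.resize(t[140:410,140:400],None,fx=2.2,fy=2.2,interpolation=cv2.INTER_CUBIC))
E
```

```text
(no output)
```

View pics/top_a.png

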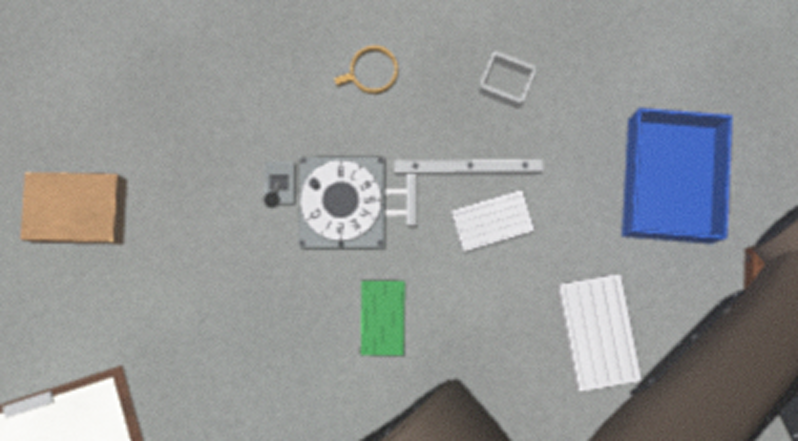

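View pics/side_a.png

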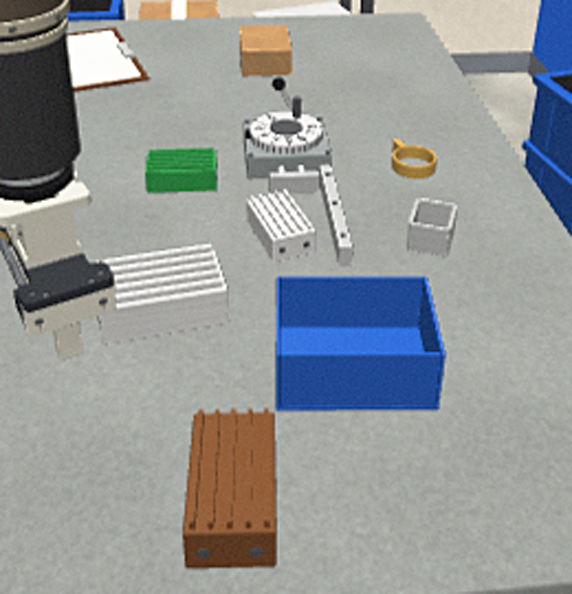

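The top crop (2.1x, offset 80,120) shows four things like the housing: white small at top px (315,225), white large (364,278), green (262,271) and brown (438,246, partly hidden). I choose the small white one at (315,225), next to the fence. The peg is up-left of the axis, near number 2, and the lever leans towards the robot with its ball at (209,215). The crops are close enough to confirm the choice.

```bash
cat >> h.py <<'E'
from scipy.optimize import least_squares
def G(p,q):  # gauge frame -> world
    q=np.atleast_2d(np.array(q,float)); c,s=np.cos(p[2]),np.sin(p[2])
    return np.c_[p[0]+c*q[:,0]-s*q[:,1], p[1]+s*q[:,0]+c*q[:,1], q[:,2]]
E
python3 - <<'E'
from h import *
crop=np.array([[394,160],[543,160],[543,172],[394,172],[298,155],[386,155],[386,248],[298,248],[341,201],[271,199]],float)
px=crop/2.1+[80,120]-.5
F=.035;B=.045
pts=[[.02,.045,F],[.02,-.2,F],[0,-.2,F],[0,.045,F],[.025,.2,B],[.025,.06,B],[-.125,.06,B],[-.125,.2,B],[-.05,.13,.064],[-.015-.09*np.sin(.5),.235,.101]]
f=lambda p:(proj("top",G(p,pts))-px).ravel()
s=least_squares(f,[.38,-.1,0],loss="soft_l1"); p=s.x
print(p,np.degrees(p[2])); print(s.fun.reshape(-1,2).round(1) if len(s.fun)==20 else s.fun)
for nm,q in dict(axis=[-.05,.13,.064],lock=[-.058,.235,.101],c0=[0,0,0]).items(): print(nm,G(p,[q]))
for n in range(9):
    a=np.radians(120-30*n); print(n,(proj("top",G(p,[[-.05+.046*np.cos(a),.13+.046*np.sin(a),.104]]))).round(1))
hc=(np.array([[452,208],[522,190],[534,232],[463,251]])/2.1+[80,120]-.5)
print("housing",[ray("top",u,.047)[:2].round(3).tolist() for u in hc])
K,E=cal("wrist"); print(E.round(3).tolist(),K.tolist())
E
```

```text
[ 0.61784683 -0.06048226 -0.01539253] -0.8819267989556377
[[ 0.1 -0.1]
 [ 0.1 -0. ]
 [ 0.2 -0. ]
 [ 0.1 -0.1]
 [ 0.7  0.4]
 [-0.5  0.4]
 [-0.8 -0.4]
 [-0.1 -0.4]
 [-0.2 -0.7]
 [ 0.4  1.2]]
axis [[0.5698537  0.07027194 0.064     ]]
lock [[0.5634708  0.17538263 0.101     ]]
c0 [[ 0.61784683 -0.06048226  0.        ]]
0 [[228.5 219.8]]
1 [[226.7 212.9]]
2 [[228.7 206. ]]
3 [[233.9 201. ]]
4 [[240.9 199.2]]
5 [[247.8 201. ]]
6 [[252.8 206. ]]
7 [[254.6 212.9]]
8 [[252.7 219.8]]
housing [[0.556, -0.109], [0.584, -0.223], [0.515, -0.241], [0.486, -0.126]]
[[-0.394, 0.886, 0.246, 0.199], [0.919, 0.38, 0.105, -0.649], [-0.001, 0.267, -0.964, 0.385], [0.0, 0.0, 0.0, 1.0]] [[304.1153959799563, 0.0, 282.8663512467042], [0.0, 304.1153959799563, 213.50765294765677], [0.0, 0.0, 1.0]]
```

Emit:
{"method": "servo_tool", "body": {
  "targets": [
    {"dx":1.5,"dy":3.5,"dz":0.6,"spin":0.1,"grip":100},
    {"dx":3,"dy":7,"dz":1.2,"spin":0.2},
    {"dx":4.5,"dy":10.5,"dz":1.8,"spin":0.3},
    {"dx":6,"dy":14,"dz":2.4,"spin":0.4},
    {"dx":7.5,"dy":17.5,"dz":3,"spin":0.5},
    {"dx":9,"dy":21,"dz":3.6,"spin":0.6},
    {"dx":10.5,"dy":24.5,"dz":4.2,"spin":0.7},
    {"dx":12,"dy":28,"dz":4.8,"spin":0.8},
    {"dx":13.5,"dy":31.5,"dz":5.4,"spin":0.9},
    {"dx":15,"dy":35,"dz":6,"spin":1.0}
  ]
}}

```text
validation failed for argument at $.ta...
```

Emit:
{"method": "servo_tool", "body": {
  "targets": [
    {"dx":1.5,"dy":3.5,"dz":0,"spin":0.05,"grip":45},
    {"dx":3,"dy":7,"spin":0.1,"grip":45},
    {"dx":4.5,"dy":10.5,"spin":0.15,"grip":45},
    {"dx":6,"dy":14,"spin":0.15,"grip":45},
    {"dx":7.5,"dy":17.5,"spin":0.15,"grip":45},
    {"dx":9,"dy":21,"spin":0.15,"grip":45},
    {"dx":10.5,"dy":24.5,"spin":0.15,"grip":45},
    {"dx":12,"dy":28,"spin":0.15,"grip":45},
    {"dx":13.5,"dy":31.5,"spin":0.15,"grip":45},
    {"dx":14.5,"dy":34,"spin":0.15,"grip":45}
  ]
}}

```text
validation failed for argument at $.ta...
```

Emit:
{"method": "servo_tool", "body": {
  "targets": [
    {"dx":1.5,"dy":3.5,"dz":0.6,"spin":0.1,"grip":100},
    {"dx":3,"dy":7,"dz":1.2,"spin":0.2,"grip":100},
    {"dx":4.5,"dy":10.5,"dz":1.8,"spin":0.3,"grip":100},
    {"dx":6,"dy":14,"dz":2.4,"spin":0.4,"grip":100},
    {"dx":7.5,"dy":17.5,"dz":3,"spin":0.5,"grip":100},
    {"dx":9,"dy":21,"dz":3.6,"spin":0.6,"grip":100},
    {"dx":10.5,"dy":24.5,"dz":4.2,"spin":0.7,"grip":100},
    {"dx":12,"dy":28,"dz":4.8,"spin":0.8,"grip":100},
    {"dx":13.5,"dy":31.5,"dz":5.4,"spin":0.9,"grip":100},
    {"dx":15,"dy":35,"dz":6,"spin":1.0,"grip":100}
  ]
}}

```text
time_s: 2.03
tcp_pos: [0.4161, -0.2687, 0.2506]
eef_rot: [-179.9, -0.0, -99.2]
contact_force: [0.7, -0.5, 0.5]
gripper_width: 0.0877
```

Emit:
{"method": "servo_tool", "body": {
  "targets": [
    {"dx":1.5,"dy":3.5,"dz":0,"spin":0.05,"grip":45},
    {"dx":3,"dy":7,"dz":0,"spin":0.1,"grip":45},
    {"dx":4.5,"dy":10.5,"dz":0,"spin":0.15,"grip":45},
    {"dx":6,"dy":14,"dz":0,"spin":0.15,"grip":45},
    {"dx":7.5,"dy":17.5,"dz":0,"spin":0.15,"grip":45},
    {"dx":9,"dy":21,"dz":0,"spin":0.15,"grip":45},
    {"dx":10.5,"dy":24.5,"dz":0,"spin":0.15,"grip":45},
    {"dx":12,"dy":28,"dz":0,"spin":0.15,"grip":45},
    {"dx":13,"dy":31,"dz":0,"spin":0.15,"grip":45},
    {"dx":13,"dy":31,"dz":0,"spin":0.15,"grip":45}
  ]
}}

```text
time_s: 2.87
tcp_pos: [0.5474, 0.0439, 0.2494]
eef_rot: [-180.0, 0.0, -90.7]
contact_force: [-0.8, -0.0, -0.3]
gripper_width: 0.0397
```

```bash
python3 - <<'E'
from h import *
c=cal("wrist"); np.savez("w1.npz",K=c[0],E=c[1]); im=r.capture("wrist"); cv2.imwrite("pics/w1.png",im)
p=[.6178,-.0605,-.0154]
s=r.get_state(); print(s["tcp_pos"],s["eef_rot"],s["time_s"])
q=dict(f0=[0,.045,.035],f1=[0,-.2,.035],axis=[-.05,.13,.064],lock=[-.058,.235,.101],s=[0,.008,.035])
for k,v in q.items(): print(k,proj("wrist",G(p,[v]),c).round(1))
cv2.imwrite("pics/w1b.png",cv2.resize(im,(800,600),interpolation=cv2.INTER_CUBIC))
E
```

```text
[0.54642204 0.04205905 0.24940977] [ 1.79960219e+02 -1.15357784e-02 -9.07295022e+01] 2.9167
f0 [[227.4 139.9]]
f1 [[217.1 -90.6]]
axis [[265.3 208.5]]
lock [[271.  296.1]]
s [[226.1 110.1]]
```

View pics/w1b.png

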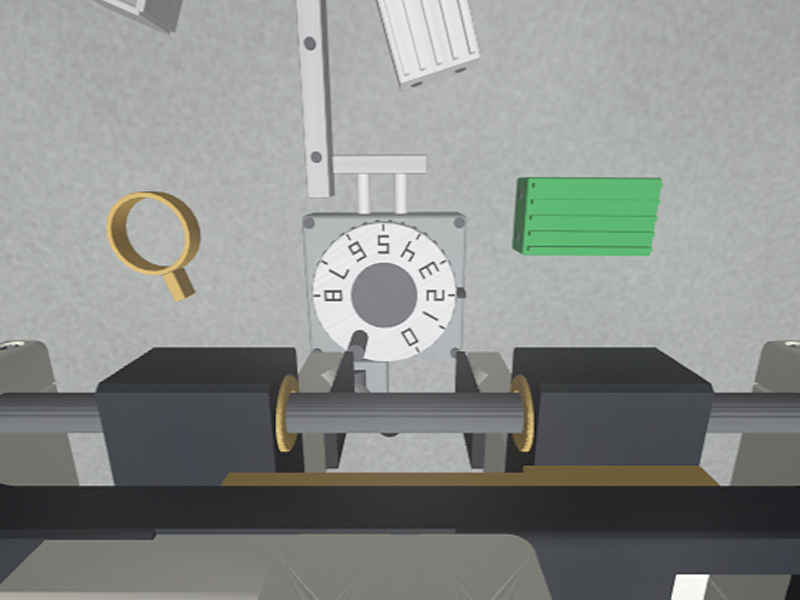

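Wrist view (800x600): the index at the right reads 2, axis at (384,295), fence end corner at (333,196), ball hidden behind the gripper at about (388,433). The arm was still settling, so I retake and refit.

```bash
python3 - <<'E'
from h import *
a=cv2.imread("pics/w1.png"); r.capture("wrist"); c=cal("wrist"); im=r.capture("wrist"); cv2.imwrite("pics/w2.png",im)
sh,_=cv2.phaseCorrelate(np.float32(a[:230].mean(2)),np.float32(im[:230].mean(2))); print("shift",sh)
s=r.get_state(); print(s["tcp_pos"],s["eef_rot"],s["time_s"])
px=np.array([[307,197],[333,196],[310,43],[316,157],[384,295],[304,214],[465,213],[332,155],[426,155]],float)/(800/560)-.3+sh
F=.035;B=.045;
# fence holes give only x (mid-fence x=.01); stop edge weights
def f(p):
    P=lambda q:proj("wrist",G(p,[q]),c)[0]
    e=[P([.02,.045,F])-px[0],P([0,.045,F])-px[1],P([-.05,.13,.064])-px[4],P([.025,.06,B])-px[5],P([-.125,.06,B])-px[6],P([-.004,.008,F])-px[7],P([-.089,.008,F])-px[8]]
    l0,l1=P([.01,.04,F]),P([.01,-.19,F]); d=(l1-l0)/np.linalg.norm(l1-l0); n=np.array([-d[1],d[0]])
    return np.r_[np.ravel(e),(px[2]-l0)@n,(px[3]-l0)@n]
s=least_squares(f,[.6178,-.0605,-.0154]); print(s.x,np.degrees(s.x[2])); print(s.fun.round(1))
for k,q in dict(axis=[-.05,.13,.064],lock=[-.058,.235,.101]).items(): print(k,G(s.x,[q]))
E
```

```text
shift (-1.343001835070254, 2.8192045770753253)
[0.54561536 0.03976999 0.24975697] [ 1.79969254e+02 -1.75763421e-02 -9.08549936e+01] 3.0167
[ 0.61401926 -0.06327625 -0.00892122] -0.5111482820474073
[ 0.7  0.1 -2.2  0.7  0.4 -0.4 -2.   0.4  1.5  0.5  0.1 -0.4  0.9 -0.7
 -0.1 -0.4]
axis [[0.56518099 0.06716464 0.064     ]]
lock [[0.55811803 0.17223183 0.101     ]]
```

Emit:
{"method": "servo_tool", "body": {
  "targets": [
    {"dx":0.5,"dy":3.5,"dz":0,"spin":0,"grip":55},
    {"dx":1,"dy":7,"dz":0,"spin":0,"grip":55},
    {"dx":1.5,"dy":10.5,"dz":0,"spin":0,"grip":55},
    {"dx":1.5,"dy":13.4,"dz":0,"spin":0,"grip":55},
    {"dx":1.5,"dy":13.4,"dz":-2,"spin":0,"grip":55},
    {"dx":1.5,"dy":13.4,"dz":-5,"spin":0,"grip":55},
    {"dx":1.5,"dy":13.4,"dz":-8,"spin":0,"grip":55},
    {"dx":1.5,"dy":13.4,"dz":-11.5,"spin":0,"grip":55},
    {"dx":1.5,"dy":13.4,"dz":-14.5,"spin":0,"grip":55},
    {"dx":1.5,"dy":13.4,"dz":-16.5,"spin":0,"grip":55}
  ]
}}

```text
time_s: 3.85
tcp_pos: [0.5594, 0.1714, 0.0824]
eef_rot: [179.9, -0.1, -91.0]
contact_force: [0.3, -0.4, -0.8]
gripper_width: 0.048
```

Emit:
{"method": "servo_tool", "body": {
  "targets": [
    {"dx":1.5,"dy":0,"dz":0,"spin":0,"grip":55},
    {"dx":3,"dy":0,"dz":0,"spin":0,"grip":55},
    {"dx":4.5,"dy":0,"dz":0,"spin":0,"grip":55},
    {"dx":6,"dy":0,"dz":0,"spin":0,"grip":55},
    {"dx":7,"dy":0,"dz":0,"spin":0,"grip":55},
    {"dx":8,"dy":0,"dz":0,"spin":0,"grip":55},
    {"dx":8.8,"dy":0,"dz":0,"spin":0,"grip":55},
    {"dx":9.4,"dy":0,"dz":0,"spin":0,"grip":55},
    {"dx":9.8,"dy":0,"dz":0,"spin":0,"grip":55},
    {"dx":9.8,"dy":0,"dz":0,"spin":0,"grip":55}
  ]
}}

```text
time_s: 4.68
tcp_pos: [0.6593, 0.1735, 0.0848]
eef_rot: [-180.0, -0.0, -90.9]
contact_force: [0.5, -0.7, 0.1]
gripper_width: 0.0481
```

Emit:
{"method": "servo_tool", "body": {
  "targets": [
    {"dx":0.1,"dy":0,"dz":0,"spin":0,"grip":55},
    {"dx":0.2,"dy":0,"dz":0,"spin":0,"grip":55},
    {"dx":0.3,"dy":0,"dz":0,"spin":0,"grip":55},
    {"dx":0.4,"dy":0,"dz":0,"spin":0,"grip":55},
    {"dx":0.5,"dy":0,"dz":0,"spin":0,"grip":55},
    {"dx":0.6,"dy":0,"dz":0,"spin":0,"grip":55},
    {"dx":0.7,"dy":0,"dz":0,"spin":0,"grip":55},
    {"dx":0.8,"dy":0,"dz":0,"spin":0,"grip":55},
    {"dx":0.8,"dy":0,"dz":0,"spin":0,"grip":55},
    {"dx":0.8,"dy":0,"dz":0,"spin":0,"grip":55}
  ]
}}

```text
time_s: 5.52
tcp_pos: [0.6668, 0.1736, 0.0849]
eef_rot: [180.0, -0.0, -90.9]
contact_force: [-0.9, -0.2, 0.2]
gripper_width: 0.0485
```

```bash
python3 - <<'E'
from h import *
ims=[]
im=r.capture("side"); a=im[130:260,180:380]
t=r.capture("top")[170:260,150:300]
cv2.imwrite("pics/c3.png",np.vstack([cv2.resize(a,(600,390),interpolation=cv2.INTER_CUBIC),cv2.resize(t,(600,360),interpolation=cv2.INTER_CUBIC)])[:750])
print(r.get_state()["tcp_pos"],r.get_state()["contact_force"])
p=[.616,-.062,-.012]
for k,q in dict(locked=[-.058,.235,.101],rel=[.028,.235,.101]).items(): print(k,proj("side",G(p,[q])),proj("top",G(p,[q])))
E
```

```text
[0.66676306 0.17353077 0.08492755] [ 0.00354407 -0.63439009  0.01941463]
locked [[265.97379401 177.77097214]] [[209.47517069 216.19384511]]
rel [[286.53146781 177.18485684]] [[209.94458555 190.56850327]]
```

View pics/c3.png

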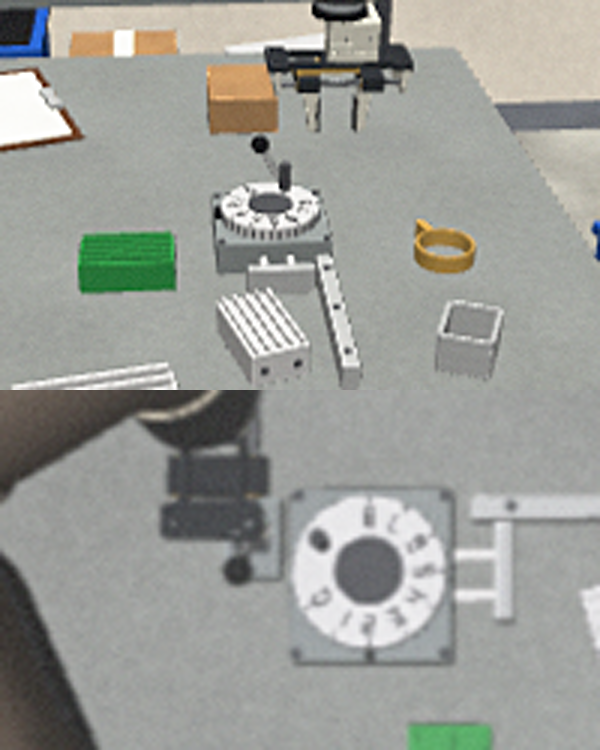

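The crop shows the lever still locked (ball at side px (267,178), top px (209,215)), while the fingers stand past it. The push missed, so I check the geometry by triangulation.

```bash
python3 - <<'E'
from h import *
T=r.get_state()["tcp_pos"]
print("tcp proj",proj("side",T),proj("top",T))
from math import sqrt
def tri(us,ut):
    f=lambda P:np.r_[proj("side",P)[0]-us,proj("top",P)[0]-ut]
    s=least_squares(f,[.56,.17,.1]); return s.x,s.fun
print("ball",tri([266.7,178],[209.2,215]))
print("peg top",tri([180+285/3,130+164/3],[150+318/4,170+147/4]))
print("axis top",tri([180+270/3,130+203/3],[150+369/4,170+180/4]))
print("fence right end top corner", tri([180+320/3,130+256/3],[150+473/4,170+118/4]))
for n in("side","top"):
  for t in ("lock_tip","sleeve_peg"):
    for d in r.cut_out(t,n)[:2]: ys,xs=np.nonzero(d["mask"]); print(n,t,d["p"],d["extent"],xs.mean(),ys.mean())
E
```

```text
tcp proj [[291.09274801 180.41404674]] [[210.42390479 185.61351548]]
ball (array([0.56462247, 0.17486686, 0.09935419]), array([ 0.15651612, -0.02182412, -0.0025253 ,  0.12577119]))
peg top (array([0.59133835, 0.1075772 , 0.10041082]), array([ 0.06157146, -0.00909831, -0.00164763,  0.05132469]))
axis top (array([0.56792316, 0.06846856, 0.06317517]), array([ 0.15952093, -0.02234407, -0.00287982,  0.13718284]))
fence right end top corner (array([ 0.62442772, -0.01901332,  0.03059509]), array([ 0.38871206, -0.06065255, -0.01561562,  0.35477992]))
side lock_tip 0.46 [265.4, 174.2, 269.7, 183.0] 266.90625 177.71875
side sleeve_peg 0.9 [256.2, 184.4, 285.6, 206.8] 269.76984126984127 199.26785714285714
top sleeve_peg 0.83 [222.2, 196.0, 262.4, 233.2] 242.3857264231096 215.20475785896346
```

```bash
python3 - <<'E'
from h import *
print("start tip", proj("side",[.266,-.62,.19]), "seen 170,301")
im=r.capture("side"); T=r.get_state()["tcp_pos"]
print(r.get_state()["joints"],T,r.get_state()["gripper_width"])
u=proj("side",T)[0]
a=cv2.resize(im[130:200,240:340],None,fx=7,fy=7,interpolation=cv2.INTER_CUBIC)
for dz in(0,.0188,.04,.066):
  for dx in (-.024,0,.024):
    v=(proj("side",T+[dx,0,dz])[0]-[240,130])*7; cv2.circle(a,tuple(int(x) for x in v),3,(0,0,255),-1)
cv2.imwrite("pics/c4.png",a)
E
```

```text
start tip [[166.57968447 298.19582899]] seen 170,301
[ 3.07543530e+01  2.61082404e+01 -4.97746903e+00 -7.48970658e-04
 -5.89118599e+01 -3.16687060e+01] [0.66679404 0.17358738 0.08500634] 0.04815673649703749
```

View pics/c4.png

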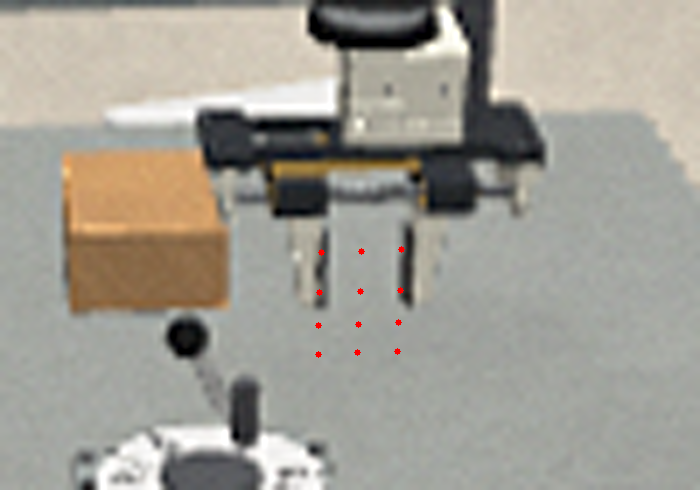

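Side crop: the fingertips end at row ~305 and the expected tip is at ~354, so the gripper shows about 7 px higher than computed. I triangulate the gripper itself.

```bash
python3 - <<'E'
from h import *
def tri(us,ut):
    f=lambda P:np.r_[proj("side",P)[0]-us,proj("top",P)[0]-ut]
    s=least_squares(f,[.66,.17,.1]); return s.x.round(4),s.fun.round(2)
print("rail mid",tri([293.3,157.1],[203.8,197]))
T=r.get_state()["tcp_pos"]
for z in(.066,.09,.12): print(z,proj("side",T+[0,0,z]).round(1),proj("top",T+[0,0,z]).round(1))
im=r.capture("top"); a=cv2.resize(im[170:230,170:270],None,fx=7,fy=7,interpolation=cv2.INTER_CUBIC)
for z in (0,.066):
  for dx in(-.024,0,.024):
    v=(proj("top",T+[dx,0,z])[0]-[170,170])*7; cv2.circle(a,tuple(int(x) for x in v),3,(0,0,255),-1)
cv2.imwrite("pics/c5.png",a)
E
```

```text
rail mid (array([0.6347, 0.1788, 0.182 ]), array([-9.33,  1.52,  0.39, -7.31]))
0.066 [[291.7 165.9]] [[207.4 181.7]]
0.09 [[291.9 160.5]] [[206.3 180.1]]
0.12 [[292.1 153.6]] [[204.8 178.2]]
```

View pics/c5.png

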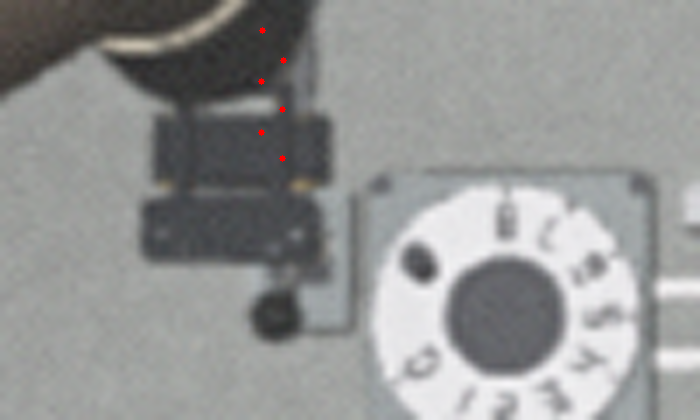

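```bash
python3 - <<'E'
from h import *
# wrist settled pose of w2 (before moving): reconstruct: calibration now shifted by tcp difference
K,E=cal("wrist"); T=r.get_state()["tcp_pos"]; E=E.copy(); E[:3,3]+=np.array([.54561,.03977,.24976])-T
sh=np.array([-1.343,2.819])
px=np.array([[307,197],[333,196],[310,43],[316,157],[384,295],[304,214],[465,213],[332,155],[426,155]],float)/(800/560)-.3+sh
F=.035;B=.045
def f(p,free=True):
    E2=E.copy(); E2[2,3]+=p[3] if len(p)>3 else 0
    P=lambda q:proj("",G(p,[q]),(K,E2))[0]
    e=[P([.02,.045,F])-px[0],P([0,.045,F])-px[1],P([-.05,.13,.064])-px[4],P([.025,.06,B])-px[5],P([-.125,.06,B])-px[6],P([-.004,.008,F])-px[7],P([-.089,.008,F])-px[8]]
    return np.ravel(e)
for x0 in([.6178,-.0605,-.0154],[.6178,-.0605,-.0154,0]):
    s=least_squares(f,x0); print(s.x,s.cost,s.fun.round(1)) 
# direct: gripper width seen in side: calibrate tool offset with several hypotheses
E
```

```text
[ 0.61353991 -0.06435728 -0.01239038] 7.019995297880924 [ 0.8  0.  -2.1  0.7  0.4 -0.4 -1.9  0.4  1.5  0.6  0.2 -0.4  1.  -0.7]
[ 0.61410348 -0.06411548 -0.01240245  0.0060449 ] 4.9925415986547685 [ 1.4  0.1 -1.8  0.7  0.2 -1.4 -1.2  0.2  0.5  0.5  0.6  0.1  0.3 -0.2]
```

The wrist-image finger spacing (depth about 0.167 m, not 0.207) and the side view agree: the real fingertips end about 31 mm above the reported TCP. The fingers passed just above the ball, touching nothing. I use tip z = tcp z + 0.031 from here on.

Emit:
{"method": "servo_tool", "body": {
  "targets": [
    {"dx":0,"dy":0,"dz":1.5,"spin":0,"grip":58},
    {"dx":-3.5,"dy":0,"dz":2,"spin":0,"grip":58},
    {"dx":-7,"dy":0,"dz":2,"spin":0,"grip":58},
    {"dx":-9.5,"dy":0,"dz":2,"spin":0,"grip":58},
    {"dx":-10.4,"dy":0,"dz":2,"spin":0,"grip":58},
    {"dx":-10.4,"dy":0,"dz":1.5,"spin":0,"grip":58},
    {"dx":-10.4,"dy":0,"dz":0,"spin":0,"grip":58},
    {"dx":-10.4,"dy":0,"dz":-1.5,"spin":0,"grip":58},
    {"dx":-10.4,"dy":0,"dz":-3,"spin":0,"grip":58},
    {"dx":-10.4,"dy":0,"dz":-3.3,"spin":0,"grip":58}
  ]
}}

```text
time_s: 6.75
tcp_pos: [0.5623, 0.173, 0.0492]
eef_rot: [179.8, -0.1, -90.9]
contact_force: [-0.6, 0.6, 0.3]
gripper_width: 0.0505
```

Emit:
{"method": "servo_tool", "body": {
  "targets": [
    {"dx":0.5,"dy":0,"dz":0,"spin":0,"grip":58},
    {"dx":1.5,"dy":0,"dz":0,"spin":0,"grip":58},
    {"dx":3,"dy":0,"dz":0,"spin":0,"grip":58},
    {"dx":4.5,"dy":0,"dz":0,"spin":0,"grip":58},
    {"dx":6,"dy":0,"dz":0,"spin":0,"grip":58},
    {"dx":7,"dy":0,"dz":0,"spin":0,"grip":58},
    {"dx":8,"dy":0,"dz":0,"spin":0,"grip":58},
    {"dx":8.8,"dy":0,"dz":0,"spin":0,"grip":58},
    {"dx":9.3,"dy":0,"dz":0,"spin":0,"grip":58},
    {"dx":9.3,"dy":0,"dz":0,"spin":0,"grip":58}
  ]
}}

```text
time_s: 7.58
tcp_pos: [0.6568, 0.1735, 0.0519]
eef_rot: [-180.0, -0.0, -90.9]
contact_force: [0.7, -0.4, -0.2]
gripper_width: 0.0505
```

Emit:
{"method": "servo_tool", "body": {
  "targets": [
    {"dx":0.1,"dy":0,"dz":0,"spin":0,"grip":58},
    {"dx":0.2,"dy":0,"dz":0,"spin":0,"grip":58},
    {"dx":0.3,"dy":0,"dz":0,"spin":0,"grip":58},
    {"dx":0.4,"dy":0,"dz":0,"spin":0,"grip":58},
    {"dx":0.5,"dy":0,"dz":0,"spin":0,"grip":58},
    {"dx":0.6,"dy":0,"dz":0,"spin":0,"grip":58},
    {"dx":0.7,"dy":0,"dz":0,"spin":0,"grip":58},
    {"dx":0.8,"dy":0,"dz":0,"spin":0,"grip":58},
    {"dx":0.8,"dy":0,"dz":0,"spin":0,"grip":58},
    {"dx":0.8,"dy":0,"dz":0,"spin":0,"grip":58}
  ]
}}

```text
time_s: 8.42
tcp_pos: [0.6587, 0.1733, 0.0515]
eef_rot: [179.5, -0.1, -90.9]
contact_force: [-17.2, 4.7, 9.6]
gripper_width: 0.0511
```

```bash
python3 - <<'E'
from h import *
s=r.get_state(); print(s["tcp_pos"],s["contact_force"])
for n in("side","top"):
    im=r.capture(n); cv2.imwrite(f"pics/{n}6.png",im)
    g=im.max(2)
    for nm,q in dict(locked=[-.058,.235,.101],rel=[.028,.235,.101]).items():
        u,v=proj(n,G([.616,-.062,-.012],[q]))[0].round().astype(int); print(n,nm,u,v,g[v-3:v+4,u-3:u+4].min(),(g[v-4:v+5,u-4:u+5]<60).sum())
    for d in r.cut_out("lock_tip",n): ys,xs=np.nonzero(d["mask"]); print(n,d["p"],d["extent"],xs.mean(),ys.mean())
E
```

```text
[0.65865237 0.17330007 0.05151571] [-17.203434     4.67435452   9.62895198]
side locked 266 178 157 0
side rel 287 177 4 26
side 0.53 [280.5, 176.8, 289.3, 189.3] 284.7142857142857 179.6904761904762
top locked 209 216 121 0
top rel 210 191 57 5
```

Emit:
{"method": "servo_tool", "body": {
  "targets": [
    {"dx":-0.9,"dy":0,"dz":0,"spin":0,"grip":58},
    {"dx":-0.9,"dy":0,"dz":0.5,"spin":0,"grip":58},
    {"dx":-0.9,"dy":0,"dz":4,"spin":0,"grip":58},
    {"dx":-0.9,"dy":0,"dz":7,"spin":0,"grip":58},
    {"dx":-0.9,"dy":0,"dz":7,"spin":-0.1,"grip":58},
    {"dx":-3,"dy":-2,"dz":7,"spin":-0.2,"grip":36},
    {"dx":-5,"dy":-4.5,"dz":7,"spin":-0.3,"grip":36},
    {"dx":-7.1,"dy":-6.5,"dz":7,"spin":-0.4,"grip":36},
    {"dx":-7.1,"dy":-6.5,"dz":7,"spin":-0.52,"grip":36},
    {"dx":-7.1,"dy":-6.5,"dz":7,"spin":-0.52,"grip":36}
  ]
}}

```text
time_s: 9.45
tcp_pos: [0.5929, 0.1077, 0.1234]
eef_rot: [-179.9, 0.1, -121.1]
contact_force: [0.3, -0.0, 1.0]
gripper_width: 0.032
```

Emit:
{"method": "servo_tool", "body": {
  "targets": [
    {"dx":0,"dy":0,"dz":0,"spin":0,"grip":36},
    {"dx":0,"dy":0,"dz":-1,"spin":0,"grip":36},
    {"dx":0,"dy":0,"dz":-2,"spin":0,"grip":36},
    {"dx":0,"dy":0,"dz":-3,"spin":0,"grip":36},
    {"dx":0,"dy":0,"dz":-4,"spin":0,"grip":36},
    {"dx":0,"dy":0,"dz":-5,"spin":0,"grip":36},
    {"dx":0,"dy":0,"dz":-6,"spin":0,"grip":36},
    {"dx":0,"dy":0,"dz":-7,"spin":0,"grip":36},
    {"dx":0,"dy":0,"dz":-7.3,"spin":0,"grip":36},
    {"dx":0,"dy":0,"dz":-7.3,"spin":0,"grip":36}
  ]
}}

```text
time_s: 10.28
tcp_pos: [0.5921, 0.1082, 0.0476]
eef_rot: [179.9, -0.1, -120.7]
contact_force: [-0.4, -0.5, 0.3]
gripper_width: 0.0317
```

```bash
python3 - <<'E'
from h import *
s=r.get_state(); print(s["tcp_pos"],s["eef_rot"],s["contact_force"],s["gripper_width"])
im=r.capture("side"); t=r.capture("top")
cv2.imwrite("pics/c7.png",np.vstack([cv2.resize(im[150:220,230:330],(600,420),interpolation=cv2.INTER_CUBIC),cv2.resize(t[175:245,190:290],(500,350),interpolation=cv2.INTER_CUBIC)if 0 else cv2.resize(im[150:152,230:330],(600,10))]))
E
```

```text
[0.59213109 0.10824186 0.04757957] [ 1.79932991e+02 -1.05130725e-01 -1.20708502e+02] [-0.43841346 -0.4590849   0.34028433] 0.031731069888932845
```

View pics/c7.png

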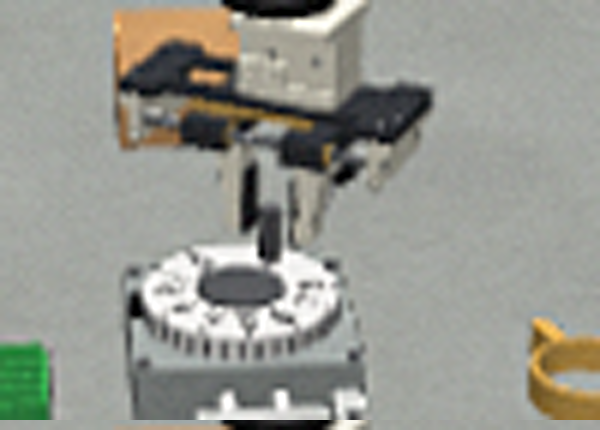

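Side crop (6x): the peg at (268,235) stands between the fingers at (245,200) and (308,205), and the sleeve has not moved. Next I work out the arc.

```bash
python3 - <<'E'
import numpy as np
p=lambda d:4.6*np.array([np.cos(np.radians(59.3-d)),np.sin(np.radians(59.3-d))])
for b,ds in((0,[0]+[6.5*i for i in range(1,10)]),(58.5,[6.5*i for i in range(1,10)]+[61.5])):
    for d in ds: print(*(p(b+d)-p(b)).round(2),-round(np.radians(d),3))
E
```

```text
0.0 0.0 -0.0
0.43 -0.29 -0.113
0.83 -0.63 -0.227
1.19 -1.01 -0.34
1.5 -1.43 -0.454
1.76 -1.88 -0.567
1.97 -2.36 -0.681
2.12 -2.86 -0.794
2.21 -3.37 -0.908
2.25 -3.89 -1.021
-0.02 -0.52 -0.113
-0.1 -1.04 -0.227
-0.24 -1.54 -0.34
-0.44 -2.02 -0.454
-0.69 -2.48 -0.567
-0.98 -2.91 -0.681
-1.33 -3.3 -0.794
-1.72 -3.65 -0.908
-2.14 -3.95 -1.021
-2.35 -4.08 -1.073
```

Emit:
{"method": "servo_tool", "body": {
  "targets": [
    {"dx":0,"dy":0,"dz":0,"spin":0,"grip":24},
    {"dx":0.43,"dy":-0.29,"dz":0,"spin":-0.113,"grip":24},
    {"dx":0.83,"dy":-0.63,"dz":0,"spin":-0.227,"grip":24},
    {"dx":1.19,"dy":-1.01,"dz":0,"spin":-0.34,"grip":24},
    {"dx":1.5,"dy":-1.43,"dz":0,"spin":-0.454,"grip":24},
    {"dx":1.76,"dy":-1.88,"dz":0,"spin":-0.567,"grip":24},
    {"dx":1.97,"dy":-2.36,"dz":0,"spin":-0.681,"grip":24},
    {"dx":2.12,"dy":-2.86,"dz":0,"spin":-0.794,"grip":24},
    {"dx":2.21,"dy":-3.37,"dz":0,"spin":-0.908,"grip":24},
    {"dx":2.25,"dy":-3.89,"dz":0,"spin":-1.021,"grip":24}
  ]
}}

```text
time_s: 11.22
tcp_pos: [0.6156, 0.07, 0.0497]
eef_rot: [180.0, 0.1, -179.5]
contact_force: [1.0, 1.1, 0.3]
gripper_width: 0.0215
```

Emit:
{"method": "servo_tool", "body": {
  "targets": [
    {"dx":-0.02,"dy":-0.52,"dz":0,"spin":-0.113,"grip":24},
    {"dx":-0.1,"dy":-1.04,"dz":0,"spin":-0.227,"grip":24},
    {"dx":-0.24,"dy":-1.54,"dz":0,"spin":-0.34,"grip":24},
    {"dx":-0.44,"dy":-2.02,"dz":0,"spin":-0.454,"grip":24},
    {"dx":-0.69,"dy":-2.48,"dz":0,"spin":-0.567,"grip":24},
    {"dx":-0.98,"dy":-2.91,"dz":0,"spin":-0.681,"grip":24},
    {"dx":-1.33,"dy":-3.3,"dz":0,"spin":-0.794,"grip":24},
    {"dx":-1.72,"dy":-3.65,"dz":0,"spin":-0.908,"grip":24},
    {"dx":-2.14,"dy":-3.95,"dz":0,"spin":-1.021,"grip":24},
    {"dx":-2.35,"dy":-4.08,"dz":0,"spin":-1.073,"grip":24}
  ]
}}

```text
time_s: 12.05
tcp_pos: [0.5929, 0.0291, 0.0501]
eef_rot: [179.8, 0.0, 119.0]
contact_force: [0.5, -1.0, -0.3]
gripper_width: 0.021
```

Emit:
{"method": "servo_tool", "body": {
  "targets": [
    {"dx":0,"dy":0,"dz":0,"spin":0,"grip":24},
    {"dx":0,"dy":0,"dz":0,"spin":0,"grip":22},
    {"dx":0,"dy":0,"dz":0,"spin":0,"grip":20},
    {"dx":0,"dy":0,"dz":0,"spin":0,"grip":16},
    {"dx":0,"dy":0,"dz":0,"spin":0,"grip":16},
    {"dx":0,"dy":0,"dz":0,"spin":0,"grip":16},
    {"dx":0,"dy":0,"dz":0,"spin":0,"grip":40},
    {"dx":0,"dy":0,"dz":0,"spin":0,"grip":40},
    {"dx":0,"dy":0,"dz":0,"spin":0,"grip":40},
    {"dx":0,"dy":0,"dz":0,"spin":0,"grip":40}
  ],
  "squeeze": 10
}}

```text
time_s: 12.88
tcp_pos: [0.5925, 0.0292, 0.0491]
eef_rot: [179.9, 0.0, 119.4]
contact_force: [-1.0, 0.9, 0.5]
gripper_width: 0.0335
```

```bash
python3 - <<'E'
from h import *
s=r.get_state(); print(s["tcp_pos"],s["eef_rot"],s["contact_force"],s["gripper_width"])
im=r.capture("side"); t=r.capture("top")
cv2.imwrite("pics/c8.png",np.hstack([cv2.resize(im[155:245,240:320],(480,540),interpolation=cv2.INTER_CUBIC),cv2.resize(t[185:245,200:300],(300,180),interpolation=cv2.INTER_CUBIC).repeat(3,0)[:540]]))
E
```

```text
[0.59245842 0.02923635 0.04907052] [1.79936736e+02 8.40856774e-03 1.19352511e+02] [-0.99617865  0.90557596  0.50502381] 0.0335453743525336
```

View pics/c8.png

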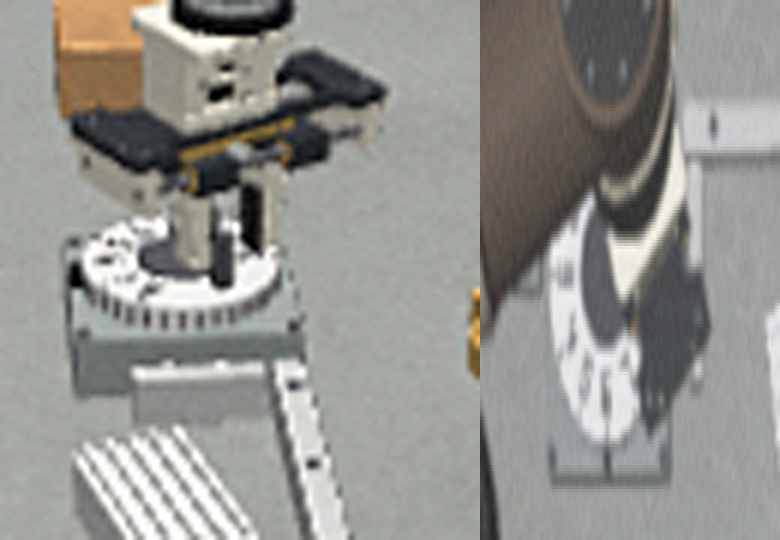

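Side crop: the peg at (222,260) is on the near-right side, where 6 should put it, and the stop has moved left. I go up and back to the lever, then check the dial before locking.

Emit:
{"method": "servo_tool", "body": {
  "targets": [
    {"dx":0,"dy":0,"dz":3.5,"spin":0,"grip":40},
    {"dx":0,"dy":0,"dz":7,"spin":0,"grip":40},
    {"dx":0,"dy":0,"dz":7.5,"spin":0.12,"grip":58},
    {"dx":0,"dy":0,"dz":7.5,"spin":0.24,"grip":58},
    {"dx":0.5,"dy":2,"dz":7.5,"spin":0.36,"grip":58},
    {"dx":1,"dy":4,"dz":7.5,"spin":0.48,"grip":58},
    {"dx":2,"dy":6,"dz":7.5,"spin":0.6,"grip":58},
    {"dx":3,"dy":8,"dz":7.5,"spin":0.72,"grip":58},
    {"dx":4,"dy":10,"dz":7.5,"spin":0.84,"grip":58},
    {"dx":5.2,"dy":12,"dz":7.5,"spin":0.96,"grip":58}
  ]
}}

```text
time_s: 13.82
tcp_pos: [0.6441, 0.1501, 0.1241]
eef_rot: [180.0, 0.0, 174.7]
contact_force: [0.4, 0.4, 0.3]
gripper_width: 0.0508
```

Emit:
{"method": "servo_tool", "body": {
  "targets": [
    {"dx":0,"dy":1,"dz":0,"spin":0.12,"grip":58},
    {"dx":0,"dy":2,"dz":0,"spin":0.24,"grip":58},
    {"dx":0,"dy":2.4,"dz":0,"spin":0.36,"grip":58},
    {"dx":0,"dy":2.4,"dz":0,"spin":0.48,"grip":58},
    {"dx":0,"dy":2.4,"dz":0,"spin":0.6,"grip":58},
    {"dx":0,"dy":2.4,"dz":0,"spin":0.72,"grip":58},
    {"dx":0,"dy":2.4,"dz":0,"spin":0.84,"grip":58},
    {"dx":0,"dy":2.4,"dz":0,"spin":0.96,"grip":58},
    {"dx":0,"dy":2.4,"dz":0,"spin":1.08,"grip":58},
    {"dx":0,"dy":2.4,"dz":0,"spin":1.2,"grip":58}
  ]
}}

```text
time_s: 14.65
tcp_pos: [0.6439, 0.1731, 0.1238]
eef_rot: [-180.0, 0.0, -116.6]
contact_force: [-0.8, -0.4, 0.4]
gripper_width: 0.0506
```

Emit:
{"method": "servo_tool", "body": {
  "targets": [
    {"dx":0,"dy":0,"dz":0,"spin":0.12,"grip":58},
    {"dx":0,"dy":0,"dz":0,"spin":0.24,"grip":58},
    {"dx":0,"dy":0,"dz":0,"spin":0.36,"grip":58},
    {"dx":0,"dy":0,"dz":0,"spin":0.45,"grip":58},
    {"dx":0,"dy":0,"dz":0,"spin":0.45,"grip":58},
    {"dx":0,"dy":0,"dz":0,"spin":0.45,"grip":58},
    {"dx":0,"dy":0,"dz":0,"spin":0.45,"grip":58},
    {"dx":0,"dy":0,"dz":0,"spin":0.45,"grip":58},
    {"dx":0,"dy":0,"dz":0,"spin":0.45,"grip":58},
    {"dx":0,"dy":0,"dz":0,"spin":0.45,"grip":58}
  ]
}}

```text
time_s: 15.48
tcp_pos: [0.6438, 0.1729, 0.124]
eef_rot: [-180.0, 0.0, -91.2]
contact_force: [-0.2, 1.0, 0.6]
gripper_width: 0.0512
```

```bash
python3 - <<'E'
from h import *
s=r.get_state(); print(s["tcp_pos"],s["eef_rot"],s["gripper_width"],s["time_s"])
c=cal("wrist"); w=r.capture("wrist"); t=r.capture("top"); im=r.capture("side")
cv2.imwrite("pics/w9.png",w);cv2.imwrite("pics/t9.png",t);cv2.imwrite("pics/s9.png",im)
cv2.imwrite("pics/c9.png",np.hstack([cv2.resize(w[:300,150:450],(450,450),interpolation=cv2.INTER_CUBIC),cv2.resize(t[185:255,205:255],(321,450),interpolation=cv2.INTER_CUBIC)]))
E
```

```text
[0.64381947 0.17285685 0.12397952] [-1.79999183e+02  1.92090026e-04 -9.11956535e+01] 0.05120508660652145 15.4833
```

View pics/c9.png

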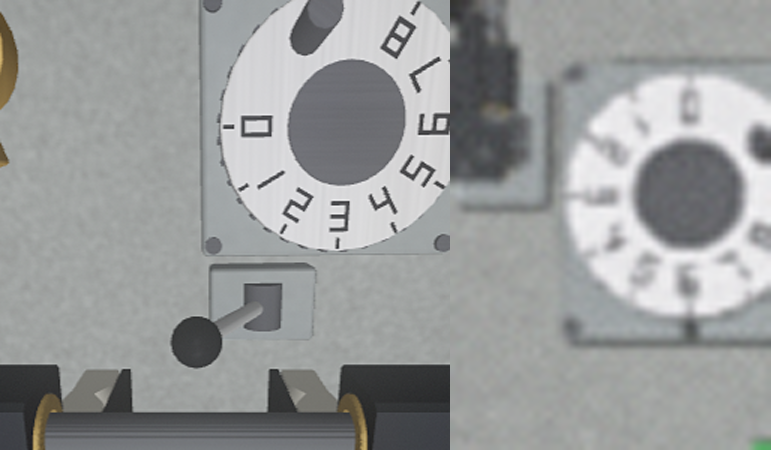

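The wrist crop shows 6 on the index side (433,125), and the top crop shows 6 aligned with the index block (690,285). The lever leans to +x, so it is fully released. Now I lock it.

Emit:
{"method": "servo_tool", "body": {
  "targets": [
    {"dx":0,"dy":0,"dz":-2,"spin":0,"grip":58},
    {"dx":0,"dy":0,"dz":-4,"spin":0,"grip":58},
    {"dx":0,"dy":0,"dz":-6,"spin":0,"grip":58},
    {"dx":0,"dy":0,"dz":-7.2,"spin":0,"grip":58},
    {"dx":0,"dy":0,"dz":-7.2,"spin":0,"grip":58},
    {"dx":-1,"dy":0,"dz":-7.2,"spin":0,"grip":58},
    {"dx":-2.5,"dy":0,"dz":-7.2,"spin":0,"grip":58},
    {"dx":-4,"dy":0,"dz":-7.2,"spin":0,"grip":58},
    {"dx":-5.5,"dy":0,"dz":-7.2,"spin":0,"grip":58},
    {"dx":-6.5,"dy":0,"dz":-7.2,"spin":0,"grip":58}
  ]
}}

```text
time_s: 16.47
tcp_pos: [0.5785, 0.1733, 0.0539]
eef_rot: [-179.9, 0.1, -91.1]
contact_force: [1.1, 0.3, 1.6]
gripper_width: 0.0508
```

Emit:
{"method": "servo_tool", "body": {
  "targets": [
    {"dx":-0.8,"dy":0,"dz":0,"spin":0,"grip":58},
    {"dx":-1.6,"dy":0,"dz":0,"spin":0,"grip":58},
    {"dx":-2.3,"dy":0,"dz":0,"spin":0,"grip":58},
    {"dx":-2.6,"dy":0,"dz":0,"spin":0,"grip":58},
    {"dx":-2.8,"dy":0,"dz":0,"spin":0,"grip":58},
    {"dx":-3,"dy":0,"dz":0,"spin":0,"grip":58},
    {"dx":-3.1,"dy":0,"dz":0,"spin":0,"grip":58},
    {"dx":-3.2,"dy":0,"dz":0,"spin":0,"grip":58},
    {"dx":-3.3,"dy":0,"dz":0,"spin":0,"grip":58},
    {"dx":-3.3,"dy":0,"dz":0,"spin":0,"grip":58}
  ]
}}

```text
time_s: 17.3
tcp_pos: [0.5465, 0.1729, 0.0519]
eef_rot: [-179.9, 0.0, -91.1]
contact_force: [3.9, -0.5, -3.1]
gripper_width: 0.0511
```

Emit:
{"method": "servo_tool", "body": {
  "targets": [
    {"dx":-0.1,"dy":0,"dz":0,"spin":0,"grip":58},
    {"dx":-0.2,"dy":0,"dz":0,"spin":0,"grip":58},
    {"dx":-0.3,"dy":0,"dz":0,"spin":0,"grip":58},
    {"dx":-0.4,"dy":0,"dz":0,"spin":0,"grip":58},
    {"dx":-0.4,"dy":0,"dz":0,"spin":0,"grip":58},
    {"dx":-0.4,"dy":0,"dz":0,"spin":0,"grip":58},
    {"dx":-0.4,"dy":0,"dz":0,"spin":0,"grip":58},
    {"dx":-0.4,"dy":0,"dz":0,"spin":0,"grip":58},
    {"dx":-0.4,"dy":0,"dz":0,"spin":0,"grip":58},
    {"dx":-0.4,"dy":0,"dz":0,"spin":0,"grip":58}
  ]
}}

```text
time_s: 18.13
tcp_pos: [0.5458, 0.1733, 0.052]
eef_rot: [-179.7, 0.1, -91.1]
contact_force: [19.9, -4.4, -14.2]
gripper_width: 0.0512
```

Emit:
{"method": "servo_tool", "body": {
  "targets": [
    {"dx":1,"dy":0,"dz":0,"spin":0,"grip":58},
    {"dx":1,"dy":0,"dz":2,"spin":0,"grip":58},
    {"dx":1,"dy":0,"dz":5,"spin":0,"grip":58},
    {"dx":1,"dy":0,"dz":8,"spin":0,"grip":58},
    {"dx":1,"dy":-3,"dz":11,"spin":0,"grip":58},
    {"dx":1,"dy":-6.5,"dz":13,"spin":0,"grip":58},
    {"dx":1,"dy":-10,"dz":15,"spin":0,"grip":58},
    {"dx":1,"dy":-13.5,"dz":17,"spin":0,"grip":58},
    {"dx":1,"dy":-17,"dz":17,"spin":0,"grip":100},
    {"dx":1,"dy":-20.5,"dz":17,"spin":0,"grip":100}
  ]
}}

```text
time_s: 18.97
tcp_pos: [0.5519, -0.0334, 0.2237]
eef_rot: [-179.9, 0.1, -91.1]
contact_force: [0.4, 0.4, -0.8]
gripper_width: 0.0589
```

Emit:
{"method": "servo_tool", "body": {
  "targets": [
    {"dx":0,"dy":-3,"dz":0,"spin":0,"grip":100},
    {"dx":0,"dy":-3,"dz":0,"spin":0,"grip":100},
    {"dx":0,"dy":-3,"dz":0,"spin":0,"grip":100},
    {"dx":0,"dy":-3,"dz":0,"spin":0,"grip":100},
    {"dx":0,"dy":-3,"dz":0,"spin":0,"grip":100},
    {"dx":0,"dy":-3,"dz":0,"spin":0,"grip":100},
    {"dx":0,"dy":-3,"dz":0,"spin":0,"grip":100},
    {"dx":0,"dy":-3,"dz":0,"spin":0,"grip":100},
    {"dx":0,"dy":-3,"dz":0,"spin":0,"grip":100},
    {"dx":0,"dy":-3,"dz":0,"spin":0,"grip":100}
  ]
}}

```text
time_s: 19.8
tcp_pos: [0.5518, -0.0618, 0.2219]
eef_rot: [180.0, -0.0, -91.1]
contact_force: [0.5, -0.5, 0.4]
gripper_width: 0.0873
```

```bash
python3 - <<'E'
from h import *
s=r.get_state(); print(s["tcp_pos"],s["eef_rot"],s["gripper_width"],s["time_s"])
c=cal("wrist"); np.savez("w10.npz",K=c[0],E=c[1]); w=r.capture("wrist"); cv2.imwrite("pics/w10.png",w)
for d in r.cut_out("housing","wrist"):
    m=d["mask"].astype(np.uint8); ys,xs=np.nonzero(m); q=cv2.boxPoints(cv2.minAreaRect(np.c_[xs,ys].astype(np.float32))); print(d["p"],m.sum(),xs.mean(),ys.mean(),q.round(1).tolist())
for t in("lock_tip",):
  for n in("side","top"):
    r.capture(n)
    for d in r.cut_out(t,n): ys,xs=np.nonzero(d["mask"]); print(n,t,d["p"],xs.mean(),ys.mean())
cv2.imwrite("pics/w10b.png",cv2.resize(w,(800,600),interpolation=cv2.INTER_CUBIC))
E
```

```text
[ 0.55181784 -0.06178817  0.22194952] [ 1.79995273e+02 -6.57636401e-04 -9.11122704e+01] 0.08731492586052245 19.8
0.71 4844 412.8536333608588 226.3833608587944 [[362.0, 201.0], [466.0, 201.0], [466.0, 259.0], [362.0, 259.0]]
0.63 6707 297.0827493663337 86.2633069926942 [[251.8000030517578, 41.29999923706055], [312.6000061035156, 24.0], [343.3999938964844, 131.8000030517578], [282.6000061035156, 149.10000610351562]]
side lock_tip 0.55 267.2093023255814 180.32558139534885
side lock_tip 0.36 302.1130710085934 295.74966078697423
```

View pics/w10b.png

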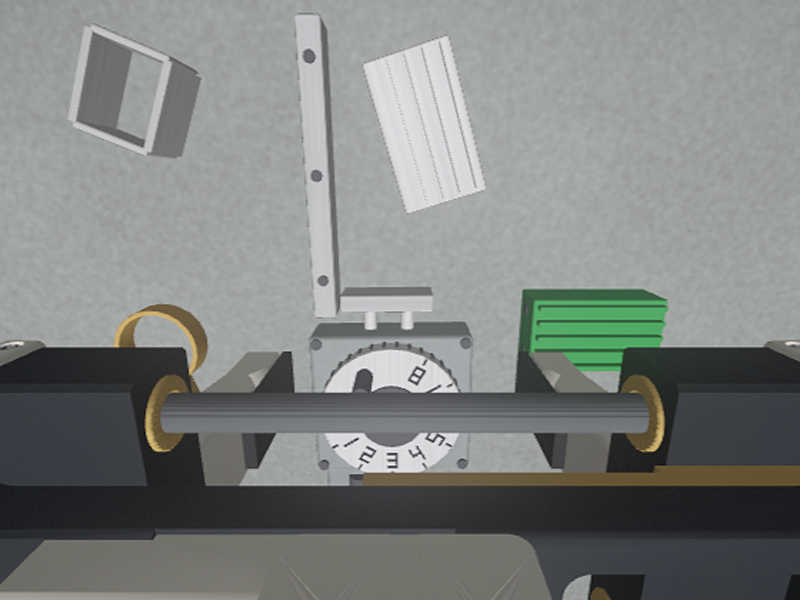

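Wrist view: housing corners at (363,64), (448,35), (485,188), (408,213); fence face edge from (320,14) to (339,316); the stop at rows 288-312. The lever's ball shows back at the locked place in the side view (267,180), and the dial is unchanged.

```bash
python3 - <<'E'
from h import *
z=np.load("w10.npz"); c=(z["K"],z["E"]); k=560/800
R=lambda u,h:ray("",np.array(u)*k-.15,h,c)[:2]
hc=np.array([R(u,.05) for u in[(363,64),(448,35),(485,188),(408,213)]]); print(hc.round(4).tolist())
print("sides",[np.linalg.norm(hc[i]-hc[i-1]).round(4) for i in range(4)],"centre",hc.mean(0))
d=hc[3]-hc[0]; d2=hc[2]-hc[1]; print("yaw",np.degrees(np.arctan2(-d[0],d[1])),np.degrees(np.arctan2(-d2[0],d2[1])))
f=[R((320,14),.035),R((339,316),.035)]; print("fence",f,np.degrees(np.arctan2(-(f[1]-f[0])[0],(f[1]-f[0])[1])),np.linalg.norm(f[1]-f[0]))
print("stop -y edge top",R((340,290),.035),R((433,288),.035), "gearbox -y edge",R((318,324),.045),R((470,322),.045))
E
```

```text
[[0.5794, -0.2228], [0.515, -0.2411], [0.484, -0.1301], [0.5471, -0.1113]]
sides [np.float64(0.1161), np.float64(0.0669), np.float64(0.1152), np.float64(0.0658)] centre [ 0.53138729 -0.1763468 ]
yaw 16.1309622847581 15.592931331096697
fence [array([ 0.61208357, -0.26166767]), array([ 0.61194992, -0.01898493])] 0.03155365722002554 0.24268277457315088
stop -y edge top [ 0.60958383 -0.04347906] [ 0.52560707 -0.04368688] gearbox -y edge [ 0.62964213 -0.01486228] [ 0.49308962 -0.01406367]
```

Emit:
{"method": "servo_tool", "body": {
  "targets": [
    {"dx":-0.6,"dy":-3.5,"dz":0,"spin":0.1,"grip":100},
    {"dx":-1.2,"dy":-7,"dz":0,"spin":0.2,"grip":100},
    {"dx":-1.9,"dy":-10.5,"dz":0,"spin":0.295,"grip":100},
    {"dx":-1.9,"dy":-11.4,"dz":0,"spin":0.295,"grip":100},
    {"dx":-1.9,"dy":-11.4,"dz":-3,"spin":0.295,"grip":100},
    {"dx":-1.9,"dy":-11.4,"dz":-6,"spin":0.295,"grip":100},
    {"dx":-1.9,"dy":-11.4,"dz":-9,"spin":0.295,"grip":100},
    {"dx":-1.9,"dy":-11.4,"dz":-12,"spin":0.295,"grip":100},
    {"dx":-1.9,"dy":-11.4,"dz":-15,"spin":0.295,"grip":100},
    {"dx":-1.9,"dy":-11.4,"dz":-17.5,"spin":0.295,"grip":100}
  ]
}}

```text
time_s: 20.93
tcp_pos: [0.5321, -0.1761, 0.0451]
eef_rot: [179.9, 0.0, -74.3]
contact_force: [-1.1, 0.1, -0.6]
gripper_width: 0.0878
```

Emit:
{"method": "servo_tool", "body": {
  "targets": [
    {"dx":0,"dy":0,"dz":-0.5,"spin":0,"grip":100},
    {"dx":0,"dy":0,"dz":-1,"spin":0,"grip":100},
    {"dx":0,"dy":0,"dz":-1.5,"spin":0,"grip":100},
    {"dx":0,"dy":0,"dz":-2,"spin":0,"grip":100},
    {"dx":0,"dy":0,"dz":-2.5,"spin":0,"grip":100},
    {"dx":0,"dy":0,"dz":-3,"spin":0,"grip":100},
    {"dx":0,"dy":0,"dz":-3,"spin":0,"grip":100},
    {"dx":0,"dy":0,"dz":-3,"spin":0,"grip":100},
    {"dx":0,"dy":0,"dz":-3,"spin":0,"grip":100},
    {"dx":0,"dy":0,"dz":-3,"spin":0,"grip":100}
  ]
}}

```text
time_s: 21.77
tcp_pos: [0.5331, -0.1761, 0.0173]
eef_rot: [-180.0, -0.0, -74.2]
contact_force: [1.1, 0.2, -0.8]
gripper_width: 0.0879
```

```bash
python3 - <<'E'
from h import *
s=r.get_state(); T=s["tcp_pos"]; print(T,s["eef_rot"],s["contact_force"],s["gripper_width"])
im=r.capture("side"); u=proj("side",T)[0].round().astype(int); print(u, proj("side",T+[0,0,.031]))
cv2.imwrite("pics/c11.png",cv2.resize(im[u[1]-55:u[1]+35,u[0]-55:u[0]+55],(660,540),interpolation=cv2.INTER_CUBIC))
E
```

```text
[ 0.53309954 -0.17614509  0.0173408 ] [-1.79964827e+02 -1.29108811e-02 -7.42395081e+01] [ 1.10724583  0.17312908 -0.7994078 ] 0.08788867806785546
[267 243] [[267.24793502 235.1857845 ]]
```

View pics/c11.png

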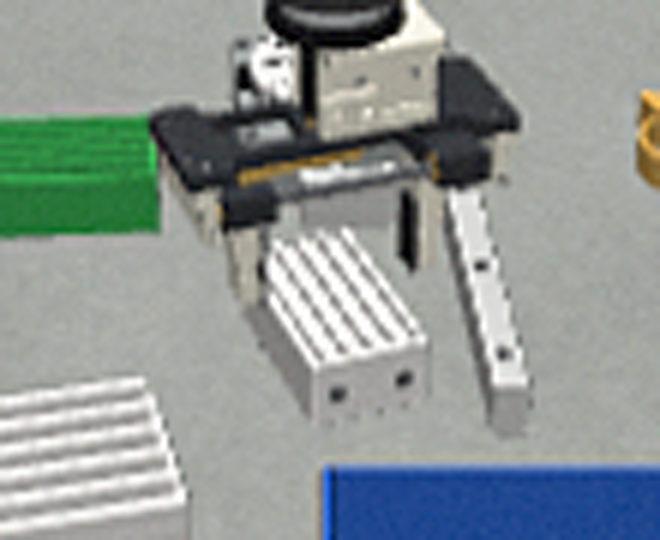

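Side crop (6x): the fingers at (248,300) and (425,265) straddle the housing, with tips about level with its top and gaps on both sides. I lower and grip.

Emit:
{"method": "servo_tool", "body": {
  "targets": [
    {"dx":0,"dy":0,"dz":-0.5,"spin":0,"grip":100},
    {"dx":0,"dy":0,"dz":-1,"spin":0,"grip":100},
    {"dx":0,"dy":0,"dz":-1.5,"spin":0,"grip":100},
    {"dx":0,"dy":0,"dz":-2,"spin":0,"grip":100},
    {"dx":0,"dy":0,"dz":-2.4,"spin":0,"grip":100},
    {"dx":0,"dy":0,"dz":-2.4,"spin":0,"grip":100},
    {"dx":0,"dy":0,"dz":-2.4,"spin":0,"grip":70},
    {"dx":0,"dy":0,"dz":-2.4,"spin":0,"grip":70},
    {"dx":0,"dy":0,"dz":-2.4,"spin":0,"grip":70},
    {"dx":0,"dy":0,"dz":-2.4,"spin":0,"grip":70}
  ],
  "squeeze": 12
}}

```text
time_s: 22.65
tcp_pos: [0.5326, -0.1762, -0.0069]
eef_rot: [180.0, 0.0, -74.2]
contact_force: [-2.2, -0.1, 0.8]
gripper_width: 0.0696
```

Emit:
{"method": "servo_tool", "body": {
  "targets": [
    {"dx":0.1,"dy":0.3,"dz":0,"spin":-0.03,"grip":70},
    {"dx":0.3,"dy":1,"dz":0,"spin":-0.06,"grip":70},
    {"dx":0.5,"dy":1.8,"dz":0,"spin":-0.1,"grip":70},
    {"dx":0.7,"dy":2.6,"dz":0,"spin":-0.14,"grip":70},
    {"dx":0.9,"dy":3.5,"dz":0,"spin":-0.18,"grip":70},
    {"dx":1.1,"dy":4.4,"dz":0,"spin":-0.22,"grip":70},
    {"dx":1.3,"dy":5.2,"dz":0,"spin":-0.25,"grip":70},
    {"dx":1.4,"dy":6,"dz":0,"spin":-0.27,"grip":70},
    {"dx":1.5,"dy":6.6,"dz":0,"spin":-0.284,"grip":70},
    {"dx":1.5,"dy":6.6,"dz":0,"spin":-0.284,"grip":70}
  ],
  "squeeze": 20
}}

```text
time_s: 23.48
tcp_pos: [0.5479, -0.1093, -0.0069]
eef_rot: [-180.0, 0.0, -90.5]
contact_force: [-0.7, 5.2, 1.8]
gripper_width: 0.0697
```

Emit:
{"method": "servo_tool", "body": {
  "targets": [
    {"dx":0,"dy":0.1,"dz":0,"spin":0,"grip":70},
    {"dx":0,"dy":0.2,"dz":0,"spin":0,"grip":70},
    {"dx":0,"dy":0.3,"dz":0,"spin":0,"grip":70},
    {"dx":0,"dy":0.4,"dz":0,"spin":0,"grip":70},
    {"dx":0,"dy":0.5,"dz":0,"spin":0,"grip":70},
    {"dx":0,"dy":0.6,"dz":0,"spin":0,"grip":70},
    {"dx":0,"dy":0.7,"dz":0,"spin":0,"grip":70},
    {"dx":0,"dy":0.7,"dz":0,"spin":0,"grip":70},
    {"dx":0,"dy":0.7,"dz":0,"spin":0,"grip":70},
    {"dx":0,"dy":0.7,"dz":0,"spin":0,"grip":70}
  ]
}}

```text
time_s: 24.32
tcp_pos: [0.5479, -0.1031, -0.0069]
eef_rot: [-180.0, -0.0, -90.5]
contact_force: [-0.7, -3.7, 4.1]
gripper_width: 0.0694
```

Emit:
{"method": "servo_tool", "body": {
  "targets": [
    {"dx":0,"dy":0.1,"dz":0,"spin":0,"grip":70},
    {"dx":0,"dy":0.2,"dz":0,"spin":0,"grip":70},
    {"dx":0,"dy":0.3,"dz":0,"spin":0,"grip":70},
    {"dx":0,"dy":0.4,"dz":0,"spin":0,"grip":70},
    {"dx":0,"dy":0.4,"dz":0,"spin":0,"grip":70},
    {"dx":0,"dy":0.4,"dz":0,"spin":0,"grip":70},
    {"dx":0,"dy":0.4,"dz":0,"spin":0,"grip":70},
    {"dx":0,"dy":0.4,"dz":0,"spin":0,"grip":70},
    {"dx":0,"dy":0.4,"dz":0,"spin":0,"grip":70},
    {"dx":0,"dy":0.4,"dz":0,"spin":0,"grip":70}
  ]
}}

```text
time_s: 25.15
tcp_pos: [0.548, -0.0991, -0.0069]
eef_rot: [-180.0, 0.0, -90.5]
contact_force: [-1.1, -3.4, 5.7]
gripper_width: 0.07
```

Emit:
{"method": "servo_tool", "body": {
  "targets": [
    {"dx":0,"dy":0.1,"dz":0,"spin":0,"grip":70},
    {"dx":0,"dy":0.2,"dz":0,"spin":0,"grip":70},
    {"dx":0,"dy":0.3,"dz":0,"spin":0,"grip":70},
    {"dx":0,"dy":0.4,"dz":0,"spin":0,"grip":70},
    {"dx":0,"dy":0.5,"dz":0,"spin":0,"grip":70},
    {"dx":0,"dy":0.5,"dz":0,"spin":0,"grip":70},
    {"dx":0,"dy":0.5,"dz":0,"spin":0,"grip":70},
    {"dx":0,"dy":0.5,"dz":0,"spin":0,"grip":70},
    {"dx":0,"dy":0.5,"dz":0,"spin":0,"grip":70},
    {"dx":0,"dy":0.5,"dz":0,"spin":0,"grip":70}
  ]
}}

```text
time_s: 25.98
tcp_pos: [0.5478, -0.0966, -0.0069]
eef_rot: [180.0, -0.1, -90.5]
contact_force: [2.3, -19.7, 2.1]
gripper_width: 0.0701
```

The housing has met the stop: about 20 N at tcp y = -0.0966. I release it, rise, and turn the closed fingers to push its -x side to the fence.

Emit:
{"method": "servo_tool", "body": {
  "targets": [
    {"dx":0,"dy":0,"dz":0,"spin":0,"grip":87},
    {"dx":0,"dy":0,"dz":0,"spin":0,"grip":87},
    {"dx":0,"dy":0,"dz":0,"spin":0,"grip":87},
    {"dx":0,"dy":-0.3,"dz":1,"spin":0,"grip":87},
    {"dx":0,"dy":-0.3,"dz":3,"spin":0,"grip":87},
    {"dx":0,"dy":-0.3,"dz":5.5,"spin":0,"grip":87},
    {"dx":0,"dy":-0.3,"dz":8,"spin":0,"grip":87},
    {"dx":-1.5,"dy":-0.5,"dz":8,"spin":-0.1,"grip":0},
    {"dx":-3.5,"dy":-0.6,"dz":8,"spin":-0.21,"grip":0},
    {"dx":-6.3,"dy":-0.6,"dz":8,"spin":-0.33,"grip":0}
  ]
}}

```text
time_s: 26.82
tcp_pos: [0.4858, -0.0998, 0.074]
eef_rot: [-179.9, 0.1, -109.7]
contact_force: [0.2, 1.2, -0.0]
gripper_width: 0.0615
```

Emit:
{"method": "servo_tool", "body": {
  "targets": [
    {"dx":0,"dy":0,"dz":0,"spin":-0.12,"grip":0},
    {"dx":0,"dy":0,"dz":0,"spin":-0.24,"grip":0},
    {"dx":0,"dy":0,"dz":0,"spin":-0.36,"grip":0},
    {"dx":0,"dy":0,"dz":0,"spin":-0.48,"grip":0},
    {"dx":0,"dy":0,"dz":0,"spin":-0.6,"grip":0},
    {"dx":0,"dy":0,"dz":0,"spin":-0.72,"grip":0},
    {"dx":0,"dy":0,"dz":0,"spin":-0.84,"grip":0},
    {"dx":0,"dy":0,"dz":0,"spin":-0.96,"grip":0},
    {"dx":0,"dy":0,"dz":0,"spin":-1.08,"grip":0},
    {"dx":0,"dy":0,"dz":0,"spin":-1.24,"grip":0}
  ]
}}

```text
time_s: 27.65
tcp_pos: [0.485, -0.0998, 0.0736]
eef_rot: [180.0, 0.0, -178.8]
contact_force: [0.3, 0.2, -0.4]
gripper_width: 0.0009
```

```bash
python3 - <<'E'
from h import *
s=r.get_state(); print(s["tcp_pos"],s["eef_rot"],s["gripper_width"],s["contact_force"])
r.capture("side"); 
for d in r.cut_out("housing","side")[:4]: ys,xs=np.nonzero(d["mask"]); print(d["p"],d["extent"],xs.mean(),ys.mean())
p=[.615,-.062,-.01]
q=np.array([[x,y,.05] for x in(-.1015,-.0315) for y in(.024,-.096)]) # expected corners if centre x .548
print(proj("side",G(p,q)).round(0).tolist())
E
```

```text
[ 0.48495598 -0.09977433  0.07363799] [ 1.79974418e+02  3.89266837e-02 -1.78777823e+02] 0.0008749367484019381 [ 0.28416748  0.20285231 -0.36142083]
0.96 [225.3, 328.1, 269.8, 398.8] 244.93629681484074 362.9789989499475
0.89 [206.4, 206.2, 237.9, 227.3] 222.1107266435986 216.85294117647058
0.78 [182.6, 251.4, 246.5, 297.0] 212.44246124941287 272.85814936589946
[[259.0, 215.0], [261.0, 232.0], [277.0, 214.0], [281.0, 231.0]]
```

Emit:
{"method": "servo_tool", "body": {
  "targets": [
    {"dx":0,"dy":0,"dz":-1.5,"spin":-0.03,"grip":0},
    {"dx":0,"dy":0,"dz":-3.5,"spin":-0.03,"grip":0},
    {"dx":0,"dy":0,"dz":-5.5,"spin":-0.03,"grip":0},
    {"dx":0,"dy":0,"dz":-7,"spin":-0.03,"grip":0},
    {"dx":0,"dy":0,"dz":-8.2,"spin":-0.03,"grip":0},
    {"dx":0,"dy":0,"dz":-8.2,"spin":-0.03,"grip":0},
    {"dx":0,"dy":0,"dz":-8.2,"spin":-0.03,"grip":0},
    {"dx":0.5,"dy":0,"dz":-8.2,"spin":-0.03,"grip":0},
    {"dx":1,"dy":0,"dz":-8.2,"spin":-0.03,"grip":0},
    {"dx":1.5,"dy":0,"dz":-8.2,"spin":-0.03,"grip":0}
  ]
}}

```text
time_s: 28.58
tcp_pos: [0.5014, -0.1, -0.008]
eef_rot: [180.0, 0.1, 179.9]
contact_force: [0.7, -0.4, -0.1]
gripper_width: 0.0006
```

Emit:
{"method": "servo_tool", "body": {
  "targets": [
    {"dx":0.3,"dy":0,"dz":0,"spin":0,"grip":0},
    {"dx":0.6,"dy":0,"dz":0,"spin":0,"grip":0},
    {"dx":0.9,"dy":0,"dz":0,"spin":0,"grip":0},
    {"dx":1.2,"dy":0,"dz":0,"spin":0,"grip":0},
    {"dx":1.5,"dy":0,"dz":0,"spin":0,"grip":0},
    {"dx":1.8,"dy":0,"dz":0,"spin":0,"grip":0},
    {"dx":2.1,"dy":0,"dz":0,"spin":0,"grip":0},
    {"dx":2.4,"dy":0,"dz":0,"spin":0,"grip":0},
    {"dx":2.7,"dy":0,"dz":0,"spin":0,"grip":0},
    {"dx":2.7,"dy":0,"dz":0,"spin":0,"grip":0}
  ]
}}

```text
time_s: 29.42
tcp_pos: [0.5261, -0.1005, -0.0091]
eef_rot: [-180.0, -0.1, 179.8]
contact_force: [-2.9, -1.7, 2.5]
gripper_width: 0.0008
```

Emit:
{"method": "servo_tool", "body": {
  "targets": [
    {"dx":0.1,"dy":0,"dz":0,"spin":0,"grip":0},
    {"dx":0.2,"dy":0,"dz":0,"spin":0,"grip":0},
    {"dx":0.3,"dy":0,"dz":0,"spin":0,"grip":0},
    {"dx":0.4,"dy":0,"dz":0,"spin":0,"grip":0},
    {"dx":0.5,"dy":0,"dz":0,"spin":0,"grip":0},
    {"dx":0.6,"dy":0,"dz":0,"spin":0,"grip":0},
    {"dx":0.7,"dy":0,"dz":0,"spin":0,"grip":0},
    {"dx":0.8,"dy":0,"dz":0,"spin":0,"grip":0},
    {"dx":0.8,"dy":0,"dz":0,"spin":0,"grip":0},
    {"dx":0.8,"dy":0,"dz":0,"spin":0,"grip":0}
  ]
}}

```text
time_s: 30.25
tcp_pos: [0.5334, -0.1005, -0.0092]
eef_rot: [-180.0, -0.1, 179.8]
contact_force: [-5.3, -0.1, 2.9]
gripper_width: 0.0004
```

Emit:
{"method": "servo_tool", "body": {
  "targets": [
    {"dx":0.1,"dy":0,"dz":0,"spin":0,"grip":0},
    {"dx":0.2,"dy":0,"dz":0,"spin":0,"grip":0},
    {"dx":0.3,"dy":0,"dz":0,"spin":0,"grip":0},
    {"dx":0.4,"dy":0,"dz":0,"spin":0,"grip":0},
    {"dx":0.5,"dy":0,"dz":0,"spin":0,"grip":0},
    {"dx":0.5,"dy":0,"dz":0,"spin":0,"grip":0},
    {"dx":0.5,"dy":0,"dz":0,"spin":0,"grip":0},
    {"dx":0.5,"dy":0,"dz":0,"spin":0,"grip":0},
    {"dx":0.5,"dy":0,"dz":0,"spin":0,"grip":0},
    {"dx":0.5,"dy":0,"dz":0,"spin":0,"grip":0}
  ]
}}

```text
time_s: 31.08
tcp_pos: [0.5333, -0.1006, -0.0101]
eef_rot: [-180.0, -0.6, 179.7]
contact_force: [-18.1, 3.4, 12.3]
gripper_width: 0.0009
```

Emit:
{"method": "servo_tool", "body": {
  "targets": [
    {"dx":-1.5,"dy":0,"dz":0,"spin":0,"grip":0},
    {"dx":-2,"dy":0,"dz":0,"spin":0,"grip":0},
    {"dx":-2,"dy":0,"dz":2.5,"spin":0,"grip":0},
    {"dx":-2,"dy":0,"dz":5.5,"spin":0,"grip":0},
    {"dx":-2,"dy":0,"dz":8,"spin":0,"grip":0},
    {"dx":-1,"dy":-2,"dz":8,"spin":0,"grip":0},
    {"dx":0.5,"dy":-5,"dz":8,"spin":0,"grip":0},
    {"dx":2,"dy":-8,"dz":8,"spin":0,"grip":0},
    {"dx":3.8,"dy":-10.5,"dz":8,"spin":0,"grip":0},
    {"dx":3.8,"dy":-10.5,"dz":8,"spin":0,"grip":0}
  ]
}}

```text
time_s: 31.92
tcp_pos: [0.5816, -0.209, 0.0713]
eef_rot: [-179.9, 0.2, 179.7]
contact_force: [0.8, 0.4, -0.2]
gripper_width: 0.0009
```

Emit:
{"method": "servo_tool", "body": {
  "targets": [
    {"dx":0,"dy":0,"dz":0,"spin":0,"grip":0},
    {"dx":0,"dy":0,"dz":-2,"spin":0,"grip":0},
    {"dx":0,"dy":0,"dz":-4,"spin":0,"grip":0},
    {"dx":0,"dy":0,"dz":-6,"spin":0,"grip":0},
    {"dx":0,"dy":0,"dz":-8,"spin":0,"grip":0},
    {"dx":0,"dy":0,"dz":-8,"spin":0,"grip":0},
    {"dx":0,"dy":0.5,"dz":-8,"spin":0,"grip":0},
    {"dx":0,"dy":1,"dz":-8,"spin":0,"grip":0},
    {"dx":0,"dy":1.5,"dz":-8,"spin":0,"grip":0},
    {"dx":0,"dy":1.8,"dz":-8,"spin":0,"grip":0}
  ]
}}

```text
time_s: 32.75
tcp_pos: [0.5789, -0.1862, -0.0075]
eef_rot: [-180.0, 0.1, 179.9]
contact_force: [0.3, -0.5, -0.5]
gripper_width: 0.0004
```

Emit:
{"method": "servo_tool", "body": {
  "targets": [
    {"dx":0,"dy":0.1,"dz":0,"spin":0,"grip":0},
    {"dx":0,"dy":0.2,"dz":0,"spin":0,"grip":0},
    {"dx":0,"dy":0.3,"dz":0,"spin":0,"grip":0},
    {"dx":0,"dy":0.4,"dz":0,"spin":0,"grip":0},
    {"dx":0,"dy":0.5,"dz":0,"spin":0,"grip":0},
    {"dx":0,"dy":0.6,"dz":0,"spin":0,"grip":0},
    {"dx":0,"dy":0.7,"dz":0,"spin":0,"grip":0},
    {"dx":0,"dy":0.8,"dz":0,"spin":0,"grip":0},
    {"dx":0,"dy":0.8,"dz":0,"spin":0,"grip":0},
    {"dx":0,"dy":0.8,"dz":0,"spin":0,"grip":0}
  ]
}}

```text
time_s: 33.58
tcp_pos: [0.5778, -0.1791, -0.0091]
eef_rot: [-180.0, -0.0, 179.8]
contact_force: [0.6, -0.1, 0.5]
gripper_width: 0.0004
```

Emit:
{"method": "servo_tool", "body": {
  "targets": [
    {"dx":0,"dy":0.1,"dz":0,"spin":0,"grip":0},
    {"dx":0,"dy":0.2,"dz":0,"spin":0,"grip":0},
    {"dx":0,"dy":0.3,"dz":0,"spin":0,"grip":0},
    {"dx":0,"dy":0.4,"dz":0,"spin":0,"grip":0},
    {"dx":0,"dy":0.5,"dz":0,"spin":0,"grip":0},
    {"dx":0,"dy":0.5,"dz":0,"spin":0,"grip":0},
    {"dx":0,"dy":0.5,"dz":0,"spin":0,"grip":0},
    {"dx":0,"dy":0.5,"dz":0,"spin":0,"grip":0},
    {"dx":0,"dy":0.5,"dz":0,"spin":0,"grip":0},
    {"dx":0,"dy":0.5,"dz":0,"spin":0,"grip":0}
  ]
}}

```text
time_s: 34.42
tcp_pos: [0.5778, -0.1741, -0.009]
eef_rot: [180.0, -0.0, 179.8]
contact_force: [0.0, -0.5, 1.0]
gripper_width: 0.0005
```

Emit:
{"method": "servo_tool", "body": {
  "targets": [
    {"dx":0,"dy":0.1,"dz":0,"spin":0,"grip":0},
    {"dx":0,"dy":0.2,"dz":0,"spin":0,"grip":0},
    {"dx":0,"dy":0.3,"dz":0,"spin":0,"grip":0},
    {"dx":0,"dy":0.4,"dz":0,"spin":0,"grip":0},
    {"dx":0,"dy":0.5,"dz":0,"spin":0,"grip":0},
    {"dx":0,"dy":0.6,"dz":0,"spin":0,"grip":0},
    {"dx":0,"dy":0.7,"dz":0,"spin":0,"grip":0},
    {"dx":0,"dy":0.7,"dz":0,"spin":0,"grip":0},
    {"dx":0,"dy":0.7,"dz":0,"spin":0,"grip":0},
    {"dx":0,"dy":0.7,"dz":0,"spin":0,"grip":0}
  ]
}}

```text
time_s: 35.25
tcp_pos: [0.5775, -0.1735, -0.0082]
eef_rot: [-179.6, -0.0, 179.8]
contact_force: [0.7, -36.7, -1.1]
gripper_width: 0.0006
```

The end push stops dead at tcp y = -0.1735 with 37 N, so the housing already sits on the stop. I back off and inspect from above.

Emit:
{"method": "servo_tool", "body": {
  "targets": [
    {"dx":0,"dy":-1.5,"dz":0,"spin":0,"grip":0},
    {"dx":0,"dy":-2.5,"dz":0,"spin":0,"grip":0},
    {"dx":0,"dy":-2.5,"dz":3,"spin":0,"grip":0},
    {"dx":0,"dy":-2.5,"dz":6.5,"spin":0,"grip":0},
    {"dx":0,"dy":-2.5,"dz":10,"spin":0,"grip":0},
    {"dx":0.5,"dy":-1,"dz":13.5,"spin":0,"grip":0},
    {"dx":1.5,"dy":2,"dz":16,"spin":0,"grip":0},
    {"dx":2.3,"dy":5,"dz":18,"spin":0,"grip":0},
    {"dx":2.3,"dy":8,"dz":19,"spin":0,"grip":0},
    {"dx":2.3,"dy":9,"dz":20,"spin":0,"grip":0}
  ]
}}

```text
time_s: 36.08
tcp_pos: [0.6015, -0.0736, 0.1924]
eef_rot: [179.9, 0.1, 179.9]
contact_force: [-0.1, 0.0, -1.1]
gripper_width: 0.0002
```

```bash
python3 - <<'E'
from h import *
r.capture("side");r.capture("side");r.capture("side");r.capture("side")
s=r.get_state(); print(s["tcp_pos"],s["eef_rot"],s["time_s"])
c=cal("wrist"); np.savez("w12.npz",K=c[0],E=c[1]); w=r.capture("wrist"); cv2.imwrite("pics/w12.png",w)
cv2.imwrite("pics/w12b.png",cv2.resize(w[:300,130:530],(800,600),interpolation=cv2.INTER_CUBIC))
E
```

```text
[ 0.60056999 -0.07685827  0.19067247] [ 1.79979007e+02 -1.52244010e-02  1.79872971e+02] 36.2833
```

View pics/w12b.png

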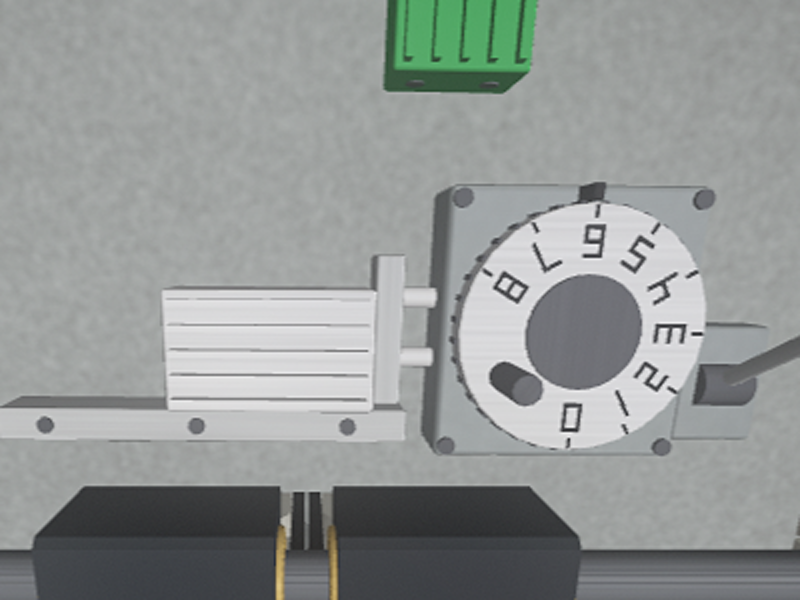

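```bash
python3 - <<'E'
from h import *
z=np.load("w12.npz"); c=(z["K"],z["E"])
R=lambda u,h:ray("",np.array(u,float)/2-.25+[130,0],h,c)[:2].round(4)
for u in((162,290),(376,290),(372,410),(168,410)): print("H",R(u,.05))
for u in((2,440),(404,440)): print("fence back (+20mm)",R(u,.035))
# edge-detect: column profiles for the housing/fence boundary and fence edges
g=cv2.cvtColor(cv2.imread("pics/w12.png"),cv2.COLOR_BGR2GRAY).astype(float)
for cx in(140,180,220,222+20,300,310,320,325):
    d=np.diff(g[190:230,cx-1:cx+2].mean(1)); i=np.argsort(-abs(d))[:4]; print(cx,sorted((int(190+k),int(d[k])) for k in i))
E
```

```text
H [ 0.544  -0.1547]
H [ 0.5443 -0.0394]
H [ 0.6108 -0.0398]
H [ 0.6106 -0.1556]
fence back (+20mm) [ 0.6326 -0.2602]
fence back (+20mm) [ 0.6332 -0.0184]
140 [(197, -45), (198, -18), (203, 83), (218, -35)]
180 [(197, -40), (203, 51), (204, 28), (218, -19)]
220 [(197, -39), (198, -56), (199, 105), (204, -43)]
242 [(198, -77), (199, 81), (204, -31), (219, -47)]
300 [(198, -96), (199, 50), (200, 47), (206, 41)]
310 [(198, -82), (200, 71), (205, -43), (206, 44)]
320 [(201, -63), (204, 51), (205, 25), (219, -21)]
325 [(201, -68), (204, 49), (205, 27), (219, -20)]
```

Last view (2x crop): the 6 is at the index (595,240) and the lever leans towards the robot. The housing (162-376, 290-410) lies against the fence along its whole side and against the stop at column 376. Measured in that view, its sides are parallel to the fence within about 0.3° and the gap is under 1 mm. The gripper is clear, so I hand in.

```bash
python3 -c "
from plant import r
print(r.close_job())"
```

```text
the job is handed in; nothing more can be done
None
```

I released the lock lever, turned the sleeve from 2 to 6, and locked the lever again. Then I slid the small white housing along the bench into the corner of the gauge, and handed the job in at about 36 s.

- **Lever and sleeve:** the lever stopped against something solid at both ends of its swing (about 20 N each way). The last picture shows 6 at the index and the lever leaning towards the robot.
- **Housing:** it was pushed until it stopped at both faces, the fence at about 18 N and the stop at about 37 N. In the last wrist picture it is parallel to the fence within about 0.3°, with both faces closed to about 1 mm. That allows for its top edges measuring 3–4 mm short, as they did before the slide. I did not push against the fence again after the end push.
- **Other things on the bench:** none were touched, as far as the forces and pictures show. I did not measure their positions again at the end.

**What disagreed:**
- The real fingertips sit about 31 mm above the reported TCP, so my first push on the lever passed over the ball without touching it. I corrected for this from then on.
- The cameras disagreed by 3–4 mm on where the gauge is, so I set the final positions by contact instead.

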